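Last off, first on

TASK

The engine parts stand in the plywood rack in the order in which they came off, counted from its knob end; put all four into the aluminium rack in the reverse order, so that the last of the row comes first beside the aluminium rack's knob and the first comes last. One part to a place, each set down near the middle of its rubber seat, the same way up as it was, with the spark plug again lying across the rack.

Things in the scene. Friction and masses are not known exactly. Their poses are not given: they have to be found in the camera images.
- strip_rack: Plywood rack, 96 x 264 mm, fixed: 4 places in a row between ribs 15 mm high, a small dark knob (13 mm wide, 26 high) at one end only. Origin on the bench under the row's middle; x across, y along the row to the knob, z up. Places at x 0, y +93 (first, by the knob), +31, -31, -93 mm, 59 wide; black seats 84 x 46 mm, tops 12 mm above the bench. Holds all parts at the start.
- build_rack: Bare aluminium rack, 96 x 264 mm, fixed: 4 places in a row between ribs 15 mm high, a small dark knob (13 mm wide, 26 high) at one end only. Origin on the bench under the row's middle; x across, y along the row to the knob, z up. Places at x 0, y +93 (first, by the knob), +31, -31, -93 mm, 59 wide; black seats 84 x 46 mm, tops 12 mm above the bench. Empty at the start.
- spring_mid (a point): Valve spring, an upright steel coil 30 mm across and 42 mm high, loose; this point is its centre, 21 mm above its foot; z is its upright axis.
- plug_mid (a point): Spark plug lying on its side, white insulator and steel hex, 74 mm long, 18 mm wide to grip, 24 mm high, loose; this point is its centre, 12 mm above its underside; y runs along its length, x is the width to grip across, z up. It lies across the rack (its y along the rack's x, either way, within about 8 degrees).
- tappet_mid (a point): Bucket tappet, a plain solid-looking short steel cylinder 32 mm across and 26 mm high, loose; this point is its centre, 13 mm above its foot; z is its upright axis.
- pin_mid (a point): Piston pin, a slim steel tube standing on end, 22 mm across and 56 mm high with a 13 mm bore, loose; this point is its centre, 28 mm above its foot; z is its upright axis.
- seat_spring: Black rubber seat 84 x 46 mm (46 along the row), fixed in the plywood rack, on which the valve spring stands at the start; origin in the middle of its top. It stays, so it still tells the place from which that part came.
- seat_plug: Black rubber seat 84 x 46 mm (46 along the row), fixed in the plywood rack, on which the spark plug stands at the start; origin in the middle of its top. It stays, so it still tells the place from which that part came.
- seat_tappet: Black rubber seat 84 x 46 mm (46 along the row), fixed in the plywood rack, on which the bucket tappet stands at the start; origin in the middle of its top. It stays, so it still tells the place from which that part came.
- seat_pin: Black rubber seat 84 x 46 mm (46 along the row), fixed in the plywood rack, on which the piston pin stands at the start; origin in the middle of its top. It stays, so it still tells the place from which that part came.
There are look-alikes about, which are no part of the job. Leave any red or turquoise look-alike of the part that bears tappet_mid alone.

How it is judged:
By the outcome, as a careful person would: the job done as asked, in the order asked, and still so for the second after the job is handed in, with the robot touching nothing.
It also fails if it takes over 126 s, if anything falls off the work surface, if the arm or the gripper's body presses on something with over 40 N, if the wrist force passes 120 N, or if a joint passes its speed limit or range.

ROBOT

A 6-joint arm with a two-finger parallel gripper is mounted at the origin on a cart in front of the work surface, level with it; the furniture and walls round the work are solid. World frame = base frame: x ahead of the robot, y to its left, z up, the work surface at z = 0. Lengths are in mm, angles in rad, forces in N, time in s.
With the tool pointing down it reaches from about 350 to 775 mm from the base axis. Payload 7.3 kg.
Tool frame: the origin (TCP) lies midway between the tips of the shut fingers; the grasp point (between the pads) lies 19 mm behind it (grasp_offset is the z of the grasp point in the tool frame, in mm); z points along the fingers, y is the direction in which the jaws open and shut (so a half turn about z gives the same grasp; the last joint's range is limited). The gripper opens to 92 mm and grips with 3 to 60 N. Pads are 19 mm wide; open, the fingers measure 130 mm over their backs; the gripper's body (75 mm by 190 mm) begins 47 mm behind the grasp point.
Start: joints at [1.146, 0.342, 1.524, -0, 1.275, -0.146], TCP at [144.466, 504.752, 226.741] pointing down, gripper open.
Joint ranges: [-2.53, 2.53], [-0.77, 2.02], [0.04, 2.7], [-1, 4.14], [0.28, 2.66], [-3.11, 3.11]. Speed limits (rad/s): [2.57, 2.57, 3.14, 3.14, 3.14, 3.14].

INTERFACE

Orientations are given as [roll, pitch, yaw] about the fixed x, y, z axes, in that order (R = Rz(yaw) Ry(pitch) Rx(roll)).
In Python, from plant import get_obs, capture, camera_model, close_job, boxes_of, regions_of, place_of, grasp_offset gives the robot as it stands. The module is installed in compiled form; this text tells all that it offers.
- The arm moves only by the tool send_rows, never from a script. Its argument "targets" is a list that holds one entry, the list of rows, each a list of 7 numbers: the turn, a rotation vector about the tool's x, y, z in degrees, then the shift along the tool's x, y, z in mm, then the closure, from -1 (fully open) to 1 (shut). A call has 1 to 5 rows; each row is the pose to reach, as a shift and turn from the pose commanded when the call began, along the tool's axes at that moment; what a row does not reach only later rows make up. A row lasts 1/12 s, in which the tool goes at most 41.7 mm and 7.16 degrees, less where a joint would pass 70% of its speed; a pose out of reach is approached as far as the arm can. A call with a gripper value outside its range is refused whole. The fingers move at their own pace and stop on an object; the grip force is fixed at half the most. Time passes only in rows, so rows that repeat a pose let the fingers close. It gives the time, the measured TCP pose, the force and the opening at its end, in the units of the state.
- get_obs(): the state, without advancing time (a new reading comes with each control period).
- capture(name): name is "scene" or "top" or "wrist"; returns the picture (480x640x3 uint8, red, green, blue); there is no depth.
- camera_model(name): a dict with "K" (3x3 intrinsics, pixels), "world_to_cam" (4x4, takes a point from world to camera coordinates). Camera axes: x right, y up, looking along -z (the intrinsics and any distortion apply to the point x, -y, -z); pixel columns grow to the right and rows downward; lengths in mm; the calibration is good to about 2 mm. The wrist camera is an equidistant fisheye: a pixel r from the principal point sees the ray r / f radians off the axis. A picture is of the moment at which its call begins: read the wrist's pose just before it. camera_model takes no time and is no camera call; for the wrist camera it gives the pose at the moment of the call.
- close_job(): hands the job in, once; it reports no verdict.
Trained networks look in the newest picture that a camera, given by its name, has taken for a name from the list of things; names that differ only in an ending like _2 or _b are one class to them, and where a whole thing is asked for, a point or a joint stands for the part that bears it (a point fixed in the world has none). Each returns a list of dicts, best first, with "conf" (0 to 1); they miss things now and then, are a little off and sometimes report something else, mostly with a low value. They report only what shows in the picture. A call takes as long as a camera call. They do not tell look-alikes from the thing itself.
- boxes_of(label, camera): "location" ([row, column] in pixels, amid what is visible of it).
- regions_of(label, camera): "region" (480x640 bool, what is visible of it) and "location" ([row, column] in pixels, amid what is visible of it).
- place_of(label, camera): "location" ([row, column] in pixels: a listed point, or the origin of a listed thing).
The state is a dict: "time": time; "joint_positions": joint angles; "dq": joint speeds; "tau": joint torques, N m; "tool_pos": TCP position; "tcp_rot": TCP orientation; "contact_force": force on the tool from outside, world axes, zero at the start; "moment": the same for the moment, N m; "grip_width": finger opening in mm.
Only numpy, scipy, OpenCV 4.12 (cv2) and the standard library are available. Lean on these libraries where they do the work, as an engineer would, in place of code of your own. Each camera call takes 0.05 s, during which the arm holds its last target.

## Working session

There is one attempt and no reset: what is moved stays moved. The work goes in short steps, Python scripts to look and compute and a tool call to move; the robot and the scene stay as the last step left them, time stands still between calls to the robot, and variables do not carry over. Pictures are saved under pics/ and viewed, and the job is handed in when it is done.

Besides the shell and the picture viewer there is one more tool, called after "Emit:" as name(argument=value, ...), one argument or row to a line, values as JSON. send_rows: Moves the arm, as the interface text tells. Its arguments: {"type":"object","properties":{"targets":{"type":"array","items":{"type":"array","items":{"type":"array","items":{"type":"number"}}}}},"required":["targets"]}

```bash
mkdir -p pics; python3 - <<'E'
from plant import *
import cv2
for n in ("scene","top"):
    im=capture(n); cv2.imwrite(f"pics/{n}0.png",im[:,:,::-1])
    print(n,camera_model(n))
print(get_obs()); print(grasp_offset)
E
```

```text
scene {'K': array([[594.46010937,   0.        , 325.71476789],
       [  0.        , 594.46010937, 243.91533907],
       [  0.        ,   0.        ,   1.        ]]), 'world_to_cam': array([[-8.30841859e-01, -5.56459565e-01, -7.38634383e-03,
         5.40171369e+02],
       [ 3.37281370e-01, -5.14058549e-01,  7.88660310e-01,
        -1.00886412e+02],
       [-4.42654587e-01,  6.52760722e-01,  6.14784805e-01,
        -1.14906912e+03],
       [ 0.00000000e+00,  0.00000000e+00,  0.00000000e+00,
         1.00000000e+00]])}
top {'K': array([[480.01672242,   0.        , 327.43190363],
       [  0.        , 480.01672242, 242.72225591],
       [  0.        ,   0.        ,   1.        ]]), 'world_to_cam': array([[ 2.97226224e-02, -9.99554591e-01,  2.68062885e-03,
         2.10739400e+02],
       [ 9.92087640e-01,  2.98276414e-02,  1.21952559e-01,
        -4.93566749e+02],
       [-1.21978197e-01, -9.65331130e-04,  9.92532311e-01,
        -1.13343794e+03],
       [ 0.00000000e+00,  0.00000000e+00,  0.00000000e+00,
         1.00000000e+00]])}
{'time': 0.1, 'joint_positions': array([ 1.14599373e+00,  3.42611126e-01,  1.52490854e+00, -1.17807256e-05,
        1.27538991e+00, -1.46001385e-01]), 'dq': array([ 0.00228598, -0.00164695, -0.00248646, -0.00155051,  0.00131013,
        0.00080466]), 'tau': array([ 2.18625049e-03, -4.31997335e+01, -2.44697535e+01,  7.19484687e-02,
        5.25684643e-02, -1.06722459e-04]), 'tool_pos': array([144.31671367, 504.40579869, 226.14073574]), 'tcp_rot': array([-3.14028811e+00, -1.80443730e-04,  2.86279476e+00]), 'contact_force': array([-0.60243699,  0.06235425, -0.26308608]), 'moment': array([-0.03456204, -0.00081633,  0.05135491]), 'grip_width': 91.91027258889582}
-18.8
```

View pics/scene0.png

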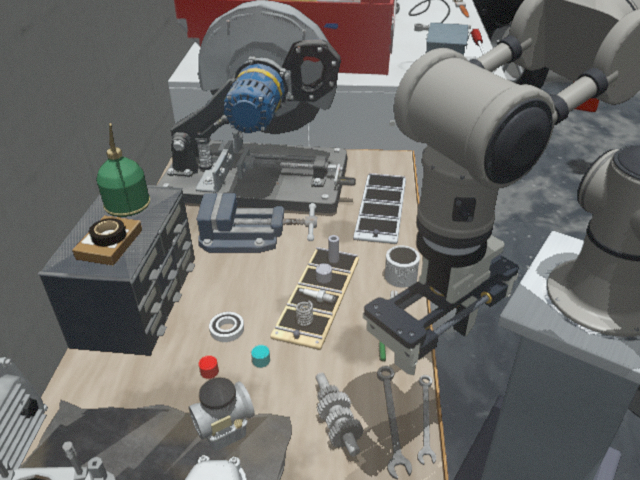

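View pics/top0.png

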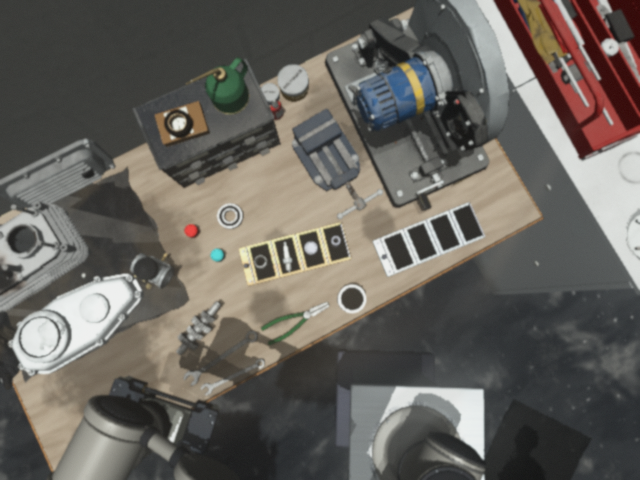

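The plywood rack is at about (295,253) in the top picture, with spring, plug, tappet and pin from left to right. The aluminium rack is at about (430,238). I'll measure them and zoom in on the knobs.

```bash
cat > h.py <<'E'
from plant import *
import numpy as np, cv2
from scipy.spatial.transform import Rotation as R
def ray(cam,px,m=None):
    m=m or camera_model(cam); K=m["K"]; W=m["world_to_cam"]
    r,c=px; x=(c-K[0,2])/K[0,0]; y=(r-K[1,2])/K[1,1]
    if cam=="wrist":
        th=np.hypot(x,y); s=np.sin(th)/max(th,1e-9); d=np.array([x*s,-y*s,-np.cos(th)])
    else: d=np.array([x,-y,-1.])
    Rm=W[:3,:3]; o=-Rm.T@W[:3,3]; return o,Rm.T@d
def onz(cam,px,z,m=None):
    o,d=ray(cam,px,m); return o+d*(z-o[2])/d[2]
def proj(cam,p,m=None):
    m=m or camera_model(cam); q=m["world_to_cam"][:3,:3]@np.asarray(p,float)+m["world_to_cam"][:3,3]
    x,y,z=q[0],-q[1],-q[2]; K=m["K"]
    if cam=="wrist":
        rr=np.hypot(x,y); th=np.arctan2(rr,z); u,v=x/rr*th,y/rr*th
    else: u,v=x/z,y/z
    return np.array([K[1,1]*v+K[1,2],K[0,0]*u+K[0,2]])
E
python3 - <<'E'
from h import *
np.set_printoptions(precision=1,suppress=True)
Z={"strip_rack":0,"build_rack":0,"spring_mid":33,"plug_mid":24,"tappet_mid":25,"pin_mid":40,"seat_spring":12,"seat_plug":12,"seat_tappet":12,"seat_pin":12}
for c in("top","scene"):
    im=capture(c)
    for l,z in Z.items():
        for d in place_of(l,c)[:3]: print(c,l,round(d["conf"],2),np.array(d["location"]),onz(c,d["location"],z))
    b=im[190:290,220:500] if c=="top" else im[160:360,260:420]
    cv2.imwrite(f"pics/{c}z.png",cv2.resize(b,None,fx=2.8 if c=="top" else 3,fy=2.8 if c=="top" else 3,interpolation=cv2.INTER_CUBIC)[:,:,::-1])
E
```

```text
top strip_rack 0.85 [253.5 295.9] [461.5 302.8   0. ]
top build_rack 0.67 [236.3 428.7] [514.4 -26.3   0. ]
top spring_mid 0.49 [259.9 264.2] [440.5 376.2  33. ]
top plug_mid 0.72 [252.7 310.4] [462.1 266.   24. ]
top plug_mid 0.63 [258.1 286.5] [447.2 323.5  24. ]
top tappet_mid 0.63 [253.1 219.1] [454.4 487.3  25. ]
top tappet_mid 0.49 [251.6 310.8] [464.7 265.1  25. ]
top tappet_mid 0.45 [229.7 192.1] [509.7 556.4  25. ]
top pin_mid 0.63 [241.6 334.1] [489.  209.4  40. ]
top seat_spring 0.64 [262.5 263.1] [435.8 381.4  12. ]
top seat_plug 0.66 [252.3 290.9] [462.9 314.3  12. ]
top seat_plug 0.61 [264.4 260.7] [430.9 387.   12. ]
top seat_tappet 0.77 [249.9 310.8] [470.3 265.7  12. ]
top seat_pin 0.68 [251.4 290.4] [465.1 315.7  12. ]
top seat_pin 0.38 [235.8 429.5] [514.  -25.8  12. ]
scene strip_rack 0.96 [291.  321.8] [465.8 289.1   0. ]
scene build_rack 0.76 [205.8 379.3] [518.7 -30.3   0. ]
scene spring_mid 0.92 [314.1 301.1] [441.9 390.   33. ]
scene plug_mid 0.78 [290.7 319.2] [455.5 312.7  24. ]
scene plug_mid 0.46 [292.2 319.8] [452.1 315.5  24. ]
scene tappet_mid 0.73 [271.5 324. ] [478.5 262.1  25. ]
scene tappet_mid 0.65 [367.2 208.3] [502.8 569.2  25. ]
scene pin_mid 0.79 [246.7 334.3] [494.4 200.5  40. ]
scene seat_spring 0.65 [323.  306.1] [434.  386.7  12. ]
scene seat_plug 0.72 [298.8 314. ] [458.4 326.2  12. ]
scene seat_plug 0.59 [272.6 324.6] [484.2 251.7  12. ]
scene seat_tappet 0.95 [271.5 322.6] [489.4 251.1  12. ]
scene seat_pin 0.76 [255.2 333.3] [499.9 195.8  12. ]
```

View pics/topz.png

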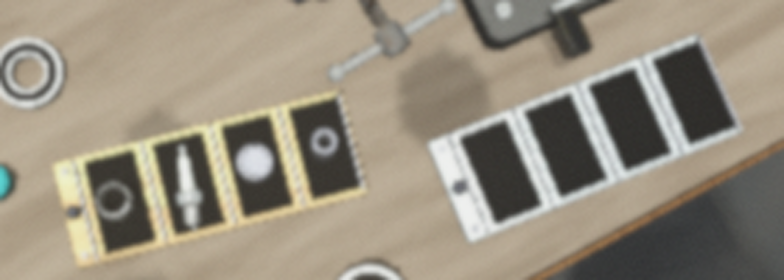

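View pics/scenez.png

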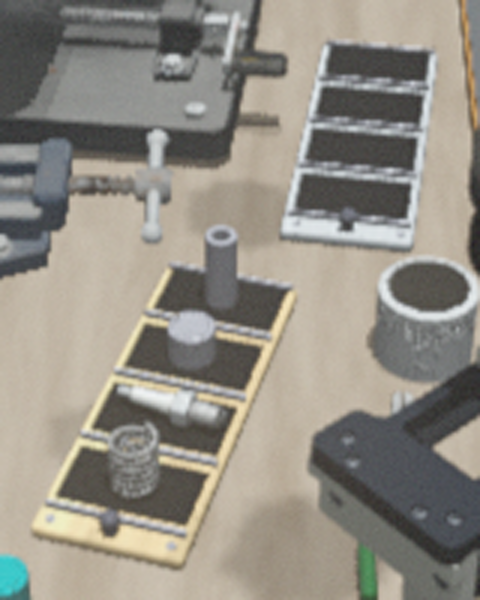

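```bash
cat > fit.py <<'E'
from h import *
from scipy.optimize import least_squares
def seats_model(p):
    x,y,a=p; u=np.array([-np.sin(a),np.cos(a)]) # rack y
    v=np.array([np.cos(a),np.sin(a)])
    return [np.array([x,y])+u*s for s in(93,31,-31,-93)],u,v
E
python3 - <<'E'
from fit import *
np.set_printoptions(precision=2,suppress=True)
for c in("top","scene"):
    im=capture(c); g=cv2.GaussianBlur(im,(3,3),0).max(axis=2)
    for l in("strip_rack","build_rack"):
        d=regions_of(l,c)[0]; m=d["region"].astype(np.uint8)
        m=cv2.morphologyEx(m,cv2.MORPH_CLOSE,np.ones((9,9)))
        dark=((g<95)&(m>0)).astype(np.uint8)
        n,lab,st,ce=cv2.connectedComponentsWithStats(dark)
        for i in range(1,n):
            if st[i,4]>60:
                rc=cv2.minAreaRect(np.argwhere(lab==i)[:,::-1].astype(np.float32))
                print(c,l,round(d["conf"],2),st[i,4],ce[i],rc[0],rc[1],onz(c,ce[i][::-1],12)[:2],"rect",onz(c,rc[0][::-1],12)[:2])
E
```

```text
top build_rack 0.86 518 [467.56 222.77] (467.5567321777344, 222.75257873535156) (31.678800582885742, 16.4486083984375) [ 549.43 -119.89] rect [ 549.47 -119.87]
top build_rack 0.86 502 [444.5 232.2] (444.5172424316406, 232.20692443847656) (31.513547897338867, 16.019386291503906) [524.1  -62.78] rect [524.09 -62.82]
top build_rack 0.86 503 [421.52 241.58] (421.56036376953125, 241.47412109375) (31.5135440826416, 16.150691986083984) [499.05  -6.15] rect [499.32  -6.26]
top build_rack 0.86 506 [398.38 250.9 ] (398.3879699707031, 250.90516662597656) (31.644851684570312, 16.019384384155273) [474.25  50.56] rect [474.24  50.55]Traceback (most recent call last):
  File "<stdin>", line 6, in <module>
IndexError: list index out of range
```

```bash
python3 - <<'E'
from fit import *
np.set_printoptions(precision=2,suppress=True)
for c in("top","scene"):
    im=capture(c); g=cv2.GaussianBlur(im,(3,3),0).max(axis=2)
    for l in("strip_rack","build_rack"):
        ds=regions_of(l,c)
        if ds: m=ds[0]["region"].astype(np.uint8)
        elif c=="top" and l=="strip_rack":
            m=np.zeros((480,640),np.uint8); cv2.fillPoly(m,[np.array([[238,249],[341,222],[351,257],[249,285]])],1)
        else: print("none",c,l); continue
        m=cv2.morphologyEx(m,cv2.MORPH_CLOSE,np.ones((9,9)))
        dark=((g<95)&(m>0)).astype(np.uint8)
        n,lab,st,ce=cv2.connectedComponentsWithStats(dark)
        for i in range(1,n):
            if st[i,4]>60:
                rc=cv2.minAreaRect(np.argwhere(lab==i)[:,::-1].astype(np.float32))
                print(c,l,st[i,4],ce[i],rc[1],onz(c,ce[i][::-1],12)[:2],"rect",onz(c,rc[0][::-1],12)[:2])
E
```

```text
top build_rack 518 [467.56 222.77] (31.678800582885742, 16.4486083984375) [ 549.43 -119.89] rect [ 549.47 -119.87]
top build_rack 502 [444.5 232.2] (31.513547897338867, 16.019386291503906) [524.1  -62.78] rect [524.09 -62.82]
top build_rack 504 [421.5  241.55] (31.644851684570312, 16.150691986083984) [499.12  -6.12] rect [499.46  -6.19]
top build_rack 507 [398.39 250.93] (31.644851684570312, 16.019384384155273) [474.18  50.54] rect [474.24  50.55]
scene build_rack 277 [385.32 180.73] (31.415903091430664, 9.144109725952148) [ 552.42 -117.92] rect [ 551.64 -117.45]
scene build_rack 279 [382.76 194.71] (33.0587043762207, 9.038708686828613) [526.83 -59.86] rect [527.02 -59.5 ]
scene build_rack 319 [380.31 209.3 ] (34.048648834228516, 9.88241195678711) [501.44  -3.59] rect [501.3   -2.45]
scene build_rack 356 [377.46 224.98] (35.21128845214844, 10.629822731018066) [476.42  53.07] rect [476.09  53.51]
```

```bash
cat >> h.py <<'E'
def go(x,y,z,yawdeg):
    o=get_obs(); Rt=R.from_euler("xyz",o["tcp_rot"]); T=R.from_euler("xyz",[180,0,yawdeg],degrees=True)
    s=Rt.inv().apply(np.array([x,y,z])-o["tool_pos"]); t=(Rt.inv()*T).as_rotvec(degrees=True)
    print("t=%.2f"%o["time"],"pos",np.round(o["tool_pos"],1),"rpy",np.round(np.degrees(o["tcp_rot"]),1),"turn",np.round(t,1),"shift",np.round(s,1),"F",np.round(o["contact_force"],1),"w %.1f"%o["grip_width"],"rows",max(np.linalg.norm(s)/41.7,np.linalg.norm(t)/7.16))
def loc2w(rack,lx,ly):
    x,y,a=rack; a=np.radians(a); return np.array([x+lx*np.cos(a)-ly*np.sin(a), y+lx*np.sin(a)+ly*np.cos(a)])
E
python3 -c "
from h import *
go(420,300,240,105.5)"
```

```text
t=1.80 pos [144.4 504.7 226.7] rpy [180.  -0. 164.] turn [ 0.  -0.  58.5] shift [-321.3 -121.   -13.3] F [-0.3 -0.1 -0.8] w 92.2 rows 8.238594278253785
```

Emit:
send_rows(
  targets=[
    [[0,0,6.5,-35.7,-13.4,-1.5,-1],[0,0,13,-71.4,-26.9,-3,-1],[0,0,19.5,-107,-40.3,-4.4,-1],[0,0,26,-143,-54,-6,-1],[0,0,32.5,-178.5,-67,-7.4,-1]],
  ],
)

```text
time: 2.22
tool_pos: [298.7, 390.0, 234.4]
tcp_rot: [3.141, -0.0, 2.29]
contact_force: [0.4, 1.3, 0.2]
grip_width: 91.8
```

```bash
python3 -c "
from h import *
go(420,300,240,105.5)"
```

```text
t=2.22 pos [298.7 390.  234.4] rpy [180.   -0.  131.2] turn [ 0.  -0.  25.7] shift [-147.6   31.9   -5.6] F [0.4 1.3 0.2] w 91.8 rows 3.623720325594808
```

Emit:
send_rows(
  targets=[
    [[0,0,6.4,-36.9,8,-1.4,-1],[0,0,12.8,-73.8,16,-2.8,-1],[0,0,19.2,-110.7,24,-4.2,-1],[0,0,25.7,-147.6,31.9,-5.6,-1],[0,0,25.7,-147.6,31.9,-5.6,-1]],
  ],
)

```text
time: 2.63
tool_pos: [424.3, 298.2, 239.8]
tcp_rot: [3.139, 0.002, 1.836]
contact_force: [0.0, -0.3, 0.7]
grip_width: 92.1
```

```bash
python3 - <<'E'
from h import *
go(420,300,240,105.5)
np.set_printoptions(precision=1,suppress=True)
print(camera_model("wrist"))
im=capture("wrist"); cv2.imwrite("pics/w1.png",im[:,:,::-1])
E
```

```text
t=2.63 pos [424.3 298.2 239.8] rpy [1.799e+02 1.000e-01 1.052e+02] turn [ 0.1  0.1 -0.3] shift [ 2.9 -3.7 -0.2] F [ 0.  -0.3  0.7] w 92.1 rows 0.11258215301514721
{'K': array([[371.6,   0. , 319.2],
       [  0. , 371.6, 239.3],
       [  0. ,   0. ,   1. ]]), 'world_to_cam': array([[   1. ,    0.3,    0. , -487.8],
       [  -0.3,    0.9,   -0.2, -137.6],
       [  -0.1,    0.2,    1. , -443.8],
       [   0. ,    0. ,    0. ,    1. ]])}
```

View pics/w1.png

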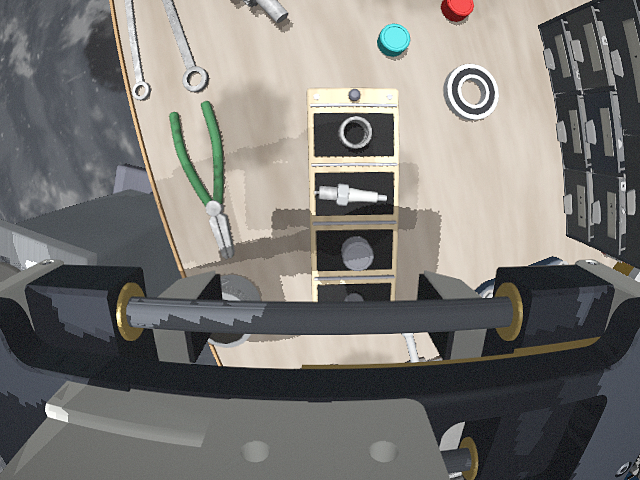

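The wrist picture shows the plywood rack upright. The knob is at (95,354) as row, column, the spring at (132,355), the plug at (195,350) and the tappet at (253,358). The pin is hidden behind the gripper.

```bash
python3 - <<'E'
from h import *
np.set_printoptions(precision=1,suppress=True)
m=camera_model("wrist"); im=capture("wrist")
Z={"strip_rack":0,"spring_mid":33,"plug_mid":24,"tappet_mid":25,"pin_mid":40,"seat_spring":12,"seat_plug":12,"seat_tappet":12,"seat_pin":12}
for l,z in Z.items():
    for d in place_of(l,"wrist")[:3]: print(l,round(d["conf"],2),np.array(d["location"]),onz("wrist",d["location"],z,m)[:2])
g=im.max(axis=2)
for l in("strip_rack",):
    k=np.zeros((480,640),np.uint8); cv2.fillPoly(k,[np.array([[309,106],[398,106],[401,222],[401,260],[312,260],[310,222]])],1)
    dark=((g<80)&(k>0)).astype(np.uint8)
    n,lab,st,ce=cv2.connectedComponentsWithStats(dark)
    for i in range(1,n):
        if st[i,4]>60: 
            rc=cv2.minAreaRect(np.argwhere(lab==i)[:,::-1].astype(np.float32)); print(st[i],rc,onz("wrist",rc[0][::-1],12,m)[:2])
cv2.imwrite("pics/w1z.png",cv2.resize(im[80:310,290:420],None,fx=2.6,fy=2.6,interpolation=cv2.INTER_CUBIC)[:,:,::-1])
E
```

```text
strip_rack 0.87 [223.7 353.8] [462.8 293.2]
spring_mid 0.59 [132.3 356.7] [435.3 387.1]
plug_mid 0.6 [196.  347.9] [445.3 323.3]
tappet_mid 0.93 [ 38.8 394.2] [446.7 493.5]
tappet_mid 0.85 [  9.8 458.3] [504.4 552.8]
tappet_mid 0.57 [258.3 359.5] [475.7 263.6]
pin_mid 0.57 [257.2 355.7] [468.7 267.7]
pin_mid 0.44 [315.6 355.7] [488.1 205.4]
seat_spring 0.61 [136.  358.3] [439.8 385.2]
seat_plug 0.6 [194.2 355.2] [453.5 325.9]
seat_tappet 0.61 [255.1 354.5] [471.8 262.2]
seat_pin 0.63 [304.  355.9] [490.5 207.1]
seat_pin 0.57 [316.2 355.1] [494.3 192.1]
[ 317  116   80   44 2529] ((356.4999694824219, 137.5), (78.99998474121094, 42.99999237060547), 0.0) [438.4 383.2]
[347 123  21  24 362] ((356.58526611328125, 134.39117431640625), (19.63430404663086, 23.23904037475586), 4.39870548248291) [437.6 386.3]
[ 317  175   79   43 2369] ((355.9999694824219, 195.99998474121094), (77.99998474121094, 41.99999237060547), -0.0) [454.9 324.3]
[ 318  232   77   29 1579] ((356.0, 246.0), (28.0, 76.0), 90.0) [470.4 272.4]
```

View pics/w1z.png

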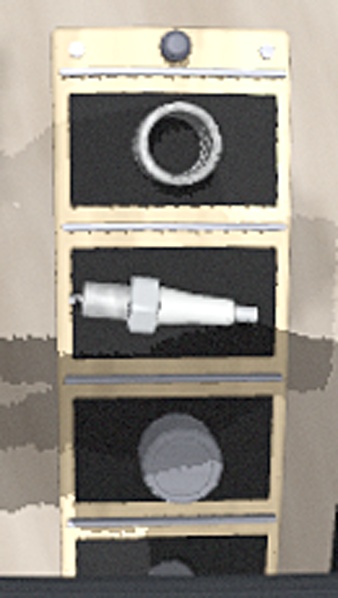

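```bash
python3 - <<'E'
from h import *
np.set_printoptions(precision=1,suppress=True)
print("spring",onz("wrist",(135,359.2),54)[:2],"tappet",onz("wrist",(259.6,359.2),38)[:2],"plug ends",onz("wrist",(195.4,317.5),24)[:2],onz("wrist",(200.5,389),24)[:2])
S=(463.5,294.0,15.7)
for ly in(93,31,-31,-93): print(loc2w(S,0,ly))
print("top: spring",onz("top",(190+200/2.8,220+114/2.8),54)[:2],"tap",onz("top",(190+161/2.8,220+255/2.8),38)[:2],"pin",onz("top",(190+142/2.8,220+323/2.8),68)[:2])
print("scene: spring foot-ish",onz("scene",(160+436/3,260+135/3),54)[:2],"tap",onz("scene",(160+326/3,260+191/3),38)[:2],"pin",onz("scene",(160+234/3,260+220/3),68)[:2])
a=loc2w(S,0,-93); 
go(a[0],a[1],150,105.7)
E
```

```text
spring [432.8 386.7] tappet [470.5 268.6] plug ends [412.4 318.2] [484.2 333.6]
[438.3 383.5]
[455.1 323.8]
[471.9 264.2]
[488.7 204.5]
top: spring [434.9 381.5] tap [473.3 264.3] pin [487.7 206.9]
scene: spring foot-ish [436.  385.2] tap [475.2 267.9] pin [492.  207.8]
t=3.18 pos [418.9 302.4 239.9] rpy [180.   -0.  105.9] turn [ 0.  -0.   0.2] shift [-113.3   40.3   89.9] F [ 0.6 -0.7  0.1] w 91.5 rows 3.60003414401207
```

```bash
cat >> h.py <<'E'
def tri(obs):
    A=np.zeros((3,3));b=np.zeros(3)
    for c,p in obs:
        o,d=ray(c,p); d/=np.linalg.norm(d); P=np.eye(3)-np.outer(d,d); A+=P;b+=P@o
    x=np.linalg.solve(A,b); return x
E
python3 - <<'E'
from h import *
np.set_printoptions(precision=1,suppress=True)
a=tri([("top",(216.8,339.6)),("scene",(237.3,310.3))]);b=tri([("top",(192,380.7)),("scene",(206,312.3))])
print(a,b)
for n,p,q in(("pin",(240.7,335.4),(238,333.3)),):print(tri([("top",p),("scene",q)]))
print("vise block",tri([("top",(203.5,360)),("scene",(221,311))]))
print("pot",onz("top",(298,352),40), "scene",onz("scene",(248,403),60))
E
```

```text
[552.3 199.   38.5] [616.6 100.1  36.9]
[489.5 207.9  68.7]
vise block [586.  149.8  37.6]
pot [355.7 163.3  40. ] scene [364.7 150.8  60. ]
```

```bash
python3 -c "
from h import *
go(489.5,207,110,105.7)"
```

```text
t=3.18 pos [418.9 302.4 239.9] rpy [180.   -0.  105.9] turn [ 0.  -0.   0.2] shift [-111.1   41.8  129.9] F [ 0.6 -0.7  0.1] w 91.5 rows 4.219068378547249
```

Emit:
send_rows(
  targets=[
    [[0,0,0.2,-27.8,10.5,32,-0.2],[0,0,0.2,-55.6,21,65,-0.2],[0,0,0.2,-83.3,31.4,97,-0.2],[0,0,0.2,-111.1,41.8,129.9,-0.2],[0,0,0.2,-111.1,41.8,129.9,-0.2]],
  ],
)

```text
time: 3.6
tool_pos: [489.3, 203.1, 105.4]
tcp_rot: [-3.135, 0.001, 1.842]
contact_force: [-1.5, 0.4, -0.1]
grip_width: 63.0
```

Emit:
send_rows(
  targets=[
    [[0,0,0,0,0,0,-0.2],[0,0,0,0,0,0,-0.2]],
  ],
)

```text
time: 3.77
tool_pos: [489.9, 206.8, 110.3]
tcp_rot: [-3.142, -0.001, 1.843]
contact_force: [0.5, 0.7, 0.1]
grip_width: 55.5
```

```bash
python3 - <<'E'
from h import *
go(489.5,207,25,105.7)
im=capture("wrist"); cv2.imwrite("pics/w2.png",im[:,:,::-1])
E
```

```text
t=3.77 pos [489.9 206.8 110.3] rpy [-180.    -0.   105.6] turn [-0.  -0.  -0.1] shift [ 0.2 -0.3 85.3] F [0.5 0.7 0.1] w 55.5 rows 2.044395818390331
```

View pics/w2.png

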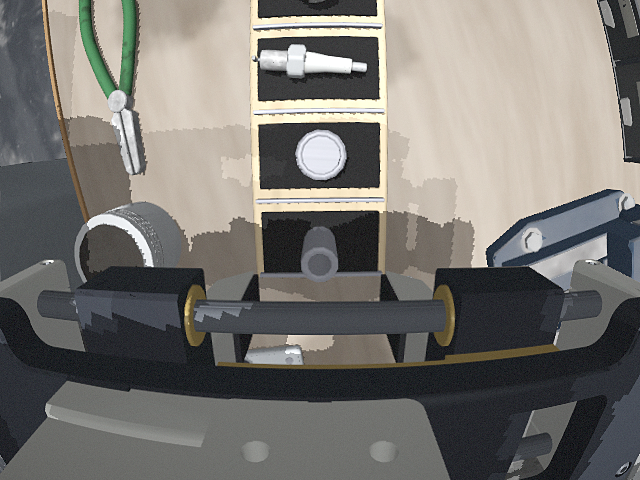

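Now the pin top is at (263,320) and the tappet top at (153,321). The tappet and plug seats are fully visible. I'll refine from these.

```bash
python3 - <<'E'
from h import *
np.set_printoptions(precision=1,suppress=True)
print("pin",onz("wrist",(263,319.5),68)[:2],"tappet",onz("wrist",(153.5,320.5),38)[:2],"plug",onz("wrist",(60.5,254),24)[:2],onz("wrist",(67.5,367),24)[:2])
for n,q in {"tapseat":[(124,259),(124,379),(189,257),(189,380)],"plugseat":[(36,257),(38,378),(101,257),(102,379)]}.items():
    P=np.array([onz("wrist",x,12)[:2] for x in q]); print(n,P.mean(0),P[1]-P[0])
E
```

```text
pin [489.8 208.5] tappet [474.1 267.2] plug [415.1 316.3] [487.9 331. ]
tapseat [473.7 264.9] [79.3 22.1]
plugseat [456.3 324.5] [81.2 21. ]
```

Emit:
send_rows(
  targets=[
    [[0,0,0,0.6,0,25,-0.2],[0,0,0,1.2,0,50,-0.2],[0,0,0,1.2,0,70,-0.2],[0,0,0,1.2,0,85,-0.2],[0,0,0,1.2,0,85,-0.2]],
  ],
)

```text
time: 4.23
tool_pos: [488.1, 208.7, 24.0]
tcp_rot: [-3.139, -0.0, 1.845]
contact_force: [-0.7, 0.1, -0.5]
grip_width: 55.1
```

Emit:
send_rows(
  targets=[
    [[0,0,0,0,0,0,0.7],[0,0,0,0,0,0,0.7],[0,0,0,0,0,0,0.7],[0,0,0,0,0,0,0.7],[0,0,0,0,0,0,0.7]],
  ],
)

```text
time: 4.65
tool_pos: [490.1, 207.8, 25.8]
tcp_rot: [3.14, -0.0, 1.844]
contact_force: [-0.5, -0.5, 0.6]
grip_width: 26.8
```

Emit:
send_rows(
  targets=[
    [[0,0,0,0,0,0,0.7],[0,0,0,0,0,0,0.7]],
  ],
)

```text
time: 4.82
tool_pos: [490.0, 207.7, 25.5]
tcp_rot: [3.14, -0.0, 1.843]
contact_force: [-1.3, 0.1, 5.7]
grip_width: 21.9
```

Emit:
send_rows(
  targets=[
    [[0,0,0,0,0,-15,0.7],[0,0,0,0,0,-40,0.7],[0,0,0,0,0,-65,0.7],[0,0,0,0,0,-65,0.7]],
  ],
)

```text
time: 5.15
tool_pos: [492.1, 208.2, 94.0]
tcp_rot: [3.134, 0.0, 1.843]
contact_force: [1.2, 0.6, 0.5]
grip_width: 22.1
```

```bash
python3 -c "
from h import *
print(loc2w((513,-33.3,23.8),0,93))
go(475.4,51.8,90,113.8)"
```

```text
[475.47028744  51.79124911]
t=5.15 pos [492.1 208.2  94. ] rpy [179.6   0.  105.6] turn [ 0.4  0.  -8.2] shift [-146.1  -58.2    3.6] F [1.2 0.6 0.5] w 22.1 rows 3.7729853546017855
```

Emit:
send_rows(
  targets=[
    [[0,0,-1.6,-29,-11,-6,0.7],[0,0,-3.2,-58,-22,-12,0.7],[0,0,-4.9,-88,-33,-18,0.7],[0,0,-6.5,-117,-45,-24,0.7],[0,0,-8.2,-146,-56,-30,0.7]],
  ],
)

```text
time: 5.57
tool_pos: [474.1, 50.5, 119.4]
tcp_rot: [-3.141, -0.001, 1.988]
contact_force: [1.4, 0.8, -0.4]
grip_width: 21.5
```

```bash
python3 -c "
from h import *
go(534,-80,160,113.8)"
```

```text
t=5.57 pos [474.1  50.5 119.4] rpy [-179.9   -0.   113.9] turn [-0.1 -0.   0.1] shift [-143.6    1.8  -40.6] F [ 1.4  0.8 -0.4] w 21.5 rows 3.578738655214165
```

Emit:
send_rows(
  targets=[
    [[0,0,0,-36,0.5,-10,0.7],[0,0,0,-72,1,-20,0.7],[0,0,0,-108,1.5,-30,0.7],[0,0,0,-144,2,-40,0.7],[0,0,0,-144,2,-40,0.7]],
  ],
)

```text
time: 5.98
tool_pos: [538.2, -85.1, 161.1]
tcp_rot: [3.138, 0.005, 1.982]
contact_force: [-1.5, 0.5, 0.0]
grip_width: 22.0
```

Emit:
send_rows(
  targets=[
    [[0,0,0,0,0,0,0.7],[0,0,0,0,0,0,0.7]],
  ],
)

```text
time: 6.15
tool_pos: [534.1, -78.8, 158.8]
tcp_rot: [-3.14, -0.002, 1.986]
contact_force: [0.0, 0.0, -0.8]
grip_width: 21.6
```

```bash
python3 - <<'E'
from h import *
np.set_printoptions(precision=2,suppress=True)
go(475.4,51.8,100,113.8)
m=camera_model("wrist")
im=capture("wrist"); cv2.imwrite("pics/w3.png",im[:,:,::-1])
g=im.max(axis=2)
dark=(g<85).astype(np.uint8)
n,lab,st,ce=cv2.connectedComponentsWithStats(dark)
for i in range(1,n):
    if 1000<st[i,4]<12000:
        rc=cv2.minAreaRect(np.argwhere(lab==i)[:,::-1].astype(np.float32)); print(st[i],np.array(rc[0]),rc[1],onz("wrist",rc[0][::-1],12,m)[:2])
E
```

```text
t=6.15 pos [534.1 -78.8 158.8] rpy [-179.9   -0.1  113.8] turn [-0.1 -0.1 -0. ] shift [143.1  -1.   59. ] F [ 0.   0.  -0.8] w 21.6 rows 3.711084977222252
[ 534    0  106   90 1634] [577.64  55.91] (137.5179443359375, 59.32255554199219) [693.92 179.92]
[ 267   31  102   54 5284] [317.46  57.19] (52.695884704589844, 101.49951934814453) [475.63  49.7 ]
[ 266  103  103   56 5527] [317.  130.5] (101.99998474121094, 54.99999237060547) [500.03  -6.77]
[ 542  117   98  117 2938] [607.95 187.44] (77.75567626953125, 139.9318389892578) [788.45  81.21]
[   0  123  109  162 8553] [ 45.63 205.32] (154.4397430419922, 71.58003997802734) [ 269.52 -168.28]
[ 267  178  101   54 5377] [317.  204.5] (53.0, 100.0) [524.52 -62.62]
[ 266  250  107   58 2890] [319.  278.5] (106.0, 57.0) [ 552.12 -121.37]
```

View pics/w3.png

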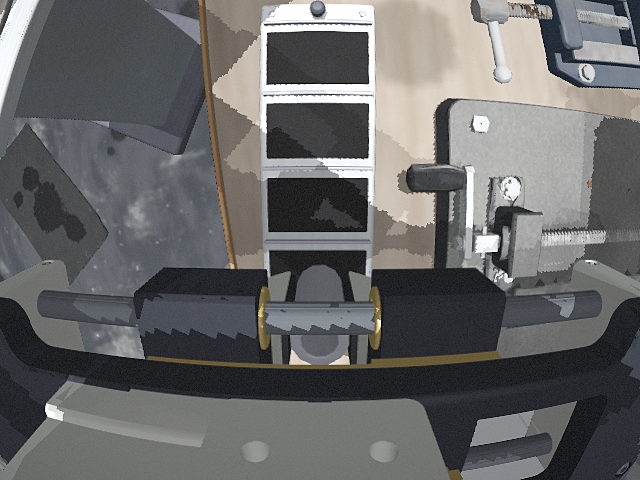

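```bash
python3 - <<'E'
from h import *
go(475.2,50.6,90,113.6)
np.set_printoptions(precision=1,suppress=True)
m=camera_model("wrist")
print(tri([("wrist",(177,425)),("top",(203,429)),("scene",(181,350))]),tri([("wrist",(177,425)),("top",(203,429))]))
E
```

```text
t=6.20 pos [534.  -78.2 158.8] rpy [-1.799e+02 -1.000e-01  1.138e+02] turn [-0.1 -0.1  0.2] shift [141.5  -1.6  69.1] F [-0.1 -0.2 -0.5] w 21.8 rows 3.775054646664279
[585.8  -9.2  57.7] [578.   -7.6  86.3]
```

Emit:
send_rows(
  targets=[
    [[0,0,0.1,35,-0.4,10,0.7],[0,0,0.2,71,-0.8,25,0.7],[0,0,0.2,106,-1.2,45,0.7],[0,0,0.2,141.5,-1.6,69,0.7],[0,0,0.2,141.5,-1.6,69,0.7]],
  ],
)

```text
time: 6.62
tool_pos: [469.3, 55.2, 86.9]
tcp_rot: [-3.132, -0.006, 1.988]
contact_force: [-1.0, 0.2, -1.2]
grip_width: 21.8
```

Emit:
send_rows(
  targets=[
    [[0,0,0,0,0,0,0.7],[0,0,0,0,0,0,0.7],[0,0,0,0,0,0,0.7]],
  ],
)

```text
time: 6.87
tool_pos: [477.3, 49.5, 91.5]
tcp_rot: [3.14, 0.001, 1.983]
contact_force: [0.3, -1.1, -0.6]
grip_width: 21.8
```

```bash
python3 - <<'E'
from h import *
go(475.2,50.6,26,113.6)
E
```

```text
t=6.87 pos [477.3  49.5  91.5] rpy [1.799e+02 1.000e-01 1.136e+02] turn [0.1 0.1 0. ] shift [ 1.9 -1.6 65.5] F [ 0.3 -1.1 -0.6] w 21.8 rows 1.5707833827003033
```

Emit:
send_rows(
  targets=[
    [[0,0,0,0.5,-0.5,18,0.7],[0,0,0,0.5,-0.5,36,0.7],[0,0,0,0.5,-0.5,50,0.7],[0,0,0,0.5,-0.5,58,0.7],[0,0,0,0.5,-0.5,58,0.7]],
  ],
)

```text
time: 7.28
tool_pos: [475.4, 49.3, 31.9]
tcp_rot: [-3.14, -0.001, 1.982]
contact_force: [-0.6, -0.1, -1.1]
grip_width: 21.5
```

Emit:
send_rows(
  targets=[
    [[0,0,0,0,0,0,0.7],[0,0,0,0,0,0,0.7]],
  ],
)

```text
time: 7.45
tool_pos: [476.6, 49.7, 33.7]
tcp_rot: [3.14, 0.001, 1.983]
contact_force: [-0.3, 0.6, -0.3]
grip_width: 21.8
```

```bash
python3 - <<'E'
from h import *
go(475.2,50.6,25.5,113.6)
E
```

```text
t=7.45 pos [476.6  49.7  33.7] rpy [179.9   0.  113.6] turn [ 0.1  0.  -0. ] shift [ 1.4 -0.9  8.2] F [-0.3  0.6 -0.3] w 21.8 rows 0.20023567204913684
```

Emit:
send_rows(
  targets=[
    [[0,0,0,1,-1,3,0.7],[0,0,0,1,-1,5,0.7],[0,0,0,1,-1,7,0.7],[0,0,0,1,-1,8,0.7],[0,0,0,1,-1,8,0.7]],
  ],
)

```text
time: 7.87
tool_pos: [474.5, 50.5, 25.5]
tcp_rot: [3.141, 0.0, 1.983]
contact_force: [-2.0, -0.9, 7.3]
grip_width: 21.8
```

Emit:
send_rows(
  targets=[
    [[0,0,0,0,0,0,0.7],[0,0,0,0,0,0,0.7]],
  ],
)

```text
time: 8.03
tool_pos: [474.5, 50.5, 25.5]
tcp_rot: [3.141, 0.0, 1.983]
contact_force: [-2.4, -0.3, 7.4]
grip_width: 21.6
```

Emit:
send_rows(
  targets=[
    [[0,0,0,0,0,0,0.3],[0,0,0,0,0,0,0],[0,0,0,0,0,0,-0.1],[0,0,0,0,0,0,-0.1],[0,0,0,0,0,0,-0.1]],
  ],
)

```text
time: 8.45
tool_pos: [474.4, 50.5, 24.7]
tcp_rot: [-3.142, -0.0, 1.983]
contact_force: [0.3, -0.4, -0.7]
grip_width: 48.6
```

Emit:
send_rows(
  targets=[
    [[0,0,0,0,0,-15,-0.1],[0,0,0,0,0,-40,-0.1],[0,0,0,0,0,-75,-0.1],[0,0,0,0,0,-105,-0.1],[0,0,0,0,0,-125,-0.1]],
  ],
)

```text
time: 8.87
tool_pos: [475.2, 50.5, 152.5]
tcp_rot: [3.139, 0.001, 1.983]
contact_force: [0.8, 0.0, 1.1]
grip_width: 50.3
```

```bash
python3 - <<'E'
from h import *
go(474,267,120,105.6)
im=capture("top"); cv2.imwrite("pics/t2.png",cv2.resize(im[190:290,220:500],None,fx=2.8,fy=2.8,interpolation=cv2.INTER_CUBIC)[:,:,::-1])
im=capture("scene"); cv2.imwrite("pics/s2.png",cv2.resize(im[150:350,260:420],None,fx=3,fy=3,interpolation=cv2.INTER_CUBIC)[:,:,::-1])
E
```

```text
t=8.87 pos [475.2  50.5 152.5] rpy [1.798e+02 1.000e-01 1.136e+02] turn [0.2 0.1 8. ] shift [198.9  85.6  32.5] F [0.8 0.  1.1] w 50.3 rows 5.250452509927302
```

View pics/s2.png

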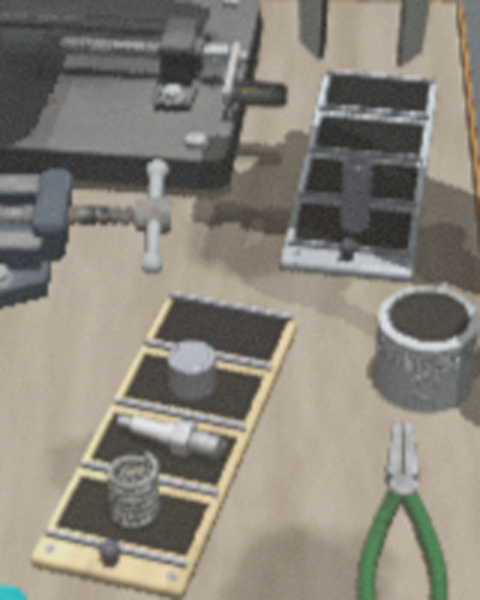

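```bash
python3 - <<'E'
from h import *
go(474,267,120,195.6)
m=camera_model("wrist"); W=m["world_to_cam"]; c=-W[:3,:3].T@W[:3,3]; o=get_obs(); print(R.from_euler("xyz",o["tcp_rot"]).inv().apply(c-o["tool_pos"]))
E
```

```text
t=8.97 pos [476.5  50.4 153.1] rpy [179.6   0.2 113.6] turn [  0.2   0.4 -82. ] shift [199.5  84.3  33.1] F [ 0.3 -0.1  1.2] w 50.7 rows 11.448688736528018
[  65.90293101   -0.26527671 -157.45438474]
```

Emit:
send_rows(
  targets=[
    [[0,0,-6.8,17,7,0,-0.1],[0,0,-13.7,33,14,0,-0.1],[0,0,-20.5,50,21,0,-0.1],[0,0,-27.3,67,28,0,-0.1],[0,0,-34.2,83,35,0,-0.1]],
  ],
)

```text
time: 9.38
tool_pos: [472.4, 141.3, 148.5]
tcp_rot: [-3.14, -0.002, 2.586]
contact_force: [0.3, 0.0, 0.6]
grip_width: 50.3
```

```bash
python3 - <<'E'
from h import *
go(474,267,120,195.6)
E
```

```text
t=9.38 pos [472.4 141.3 148.5] rpy [-1.799e+02 -1.000e-01  1.482e+02] turn [ -0.   -0.1 -47.4] shift [ 64.9 107.6  28.5] F [0.3 0.  0.6] w 50.3 rows 6.62663646148343
```

Emit:
send_rows(
  targets=[
    [[0,0,-6.8,9.3,15.3,4,-0.1],[0,0,-13.6,18.5,31,8,-0.1],[0,0,-20.4,28,46,12,-0.1],[0,0,-27.2,37,61.5,16,-0.1],[0,0,-34,46.4,77,20,-0.1]],
  ],
)

```text
time: 9.8
tool_pos: [474.2, 231.1, 128.2]
tcp_rot: [-3.141, -0.002, -3.104]
contact_force: [0.3, 0.5, -0.0]
grip_width: 50.2
```

```bash
python3 - <<'E'
from h import *
go(474,267,120,195.6)
E
```

```text
t=9.80 pos [474.2 231.1 128.2] rpy [-1.800e+02 -1.000e-01 -1.778e+02] turn [ -0.   -0.1 -13.4] shift [-1.2 35.9  8.2] F [ 0.3  0.5 -0. ] w 50.2 rows 1.8769832987980468
```

Emit:
send_rows(
  targets=[
    [[0,0,-6.7,-0.6,18,4,-0.1],[0,0,-13.4,-1.2,36,8,-0.1],[0,0,-13.4,-1.2,36,8,-0.1],[0,0,-13.4,-1.2,36,8,-0.1],[0,0,-13.4,-1.2,36,8,-0.1]],
  ],
)

```text
time: 10.22
tool_pos: [474.5, 265.8, 121.1]
tcp_rot: [-3.141, -0.001, -2.878]
contact_force: [-0.2, -0.6, -0.7]
grip_width: 50.3
```

```bash
python3 - <<'E'
from h import *
go(474,267,20,195.6)
im=capture("wrist"); cv2.imwrite("pics/w4.png",im[:,:,::-1])
E
```

```text
t=10.22 pos [474.5 265.8 121.1] rpy [-1.800e+02 -1.000e-01 -1.649e+02] turn [-0.  -0.1 -0.5] shift [  0.    1.4 101.1] F [-0.2 -0.6 -0.7] w 50.3 rows 2.4248135721808723
```

View pics/w4.png

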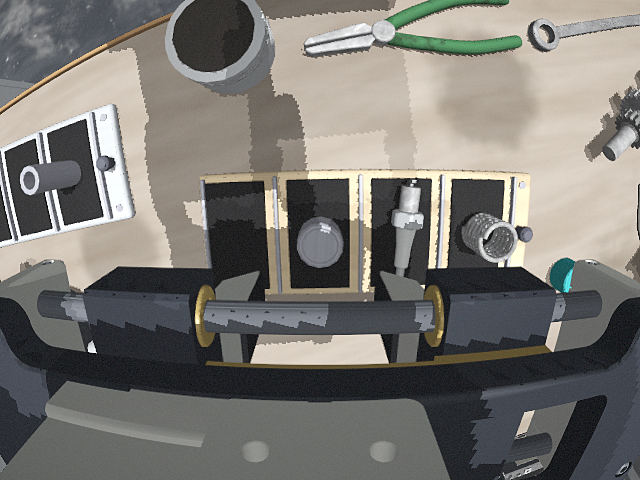

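```bash
python3 - <<'E'
from h import *
np.set_printoptions(precision=1,suppress=True)
print("tappet",onz("wrist",(246,320),38)[:2],"spring",onz("wrist",(241,495),54)[:2],"plug",onz("wrist",(185,411),24)[:2],onz("wrist",(272,400),24)[:2],"pot",onz("wrist",(40,213),60))
o=get_obs();go(474,267,20,195.6)
E
```

```text
tappet [474.3 266. ] spring [436.4 378.4] plug [418.8 317.2] [482.  329.2] pot [361.6 169.1  60. ]
t=10.27 pos [474.8 265.6 121.4] rpy [-180.    -0.  -164.9] turn [-0.  -0.  -0.5] shift [  0.3   1.6 101.4] F [-0.2  0.6  0.3] w 51.0 rows 2.432837626023861
```

Emit:
send_rows(
  targets=[
    [[0,0,-0.5,0,0.7,30,-0.1],[0,0,-0.5,0,0.7,60,-0.1],[0,0,-0.5,0,0.7,85,-0.1],[0,0,-0.5,0,0.7,95,-0.1],[0,0,-0.5,0,0.7,97,-0.1]],
  ],
)

```text
time: 10.68
tool_pos: [473.7, 265.9, 23.1]
tcp_rot: [-3.141, -0.004, -2.869]
contact_force: [-0.7, -0.4, -0.3]
grip_width: 50.8
```

Emit:
send_rows(
  targets=[
    [[0,0,0,0,0,2,-0.1],[0,0,0,0,0,4,-0.1],[0,0,0,0,0,4,-0.1]],
  ],
)

```text
time: 10.93
tool_pos: [475.6, 267.3, 22.0]
tcp_rot: [3.141, 0.002, -2.868]
contact_force: [-0.6, -1.1, 0.1]
grip_width: 50.8
```

Clear of the ribs; now I'll grip.

Emit:
send_rows(
  targets=[
    [[0,0,0,0,0,1,0.5],[0,0,0,0,0,1,0.5],[0,0,0,0,0,1,0.5],[0,0,0,0,0,1,0.5],[0,0,0,0,0,1,0.5]],
  ],
)

```text
time: 11.35
tool_pos: [475.0, 267.3, 20.3]
tcp_rot: [3.141, 0.001, -2.867]
contact_force: [-0.6, -0.0, 2.8]
grip_width: 30.8
```

Emit:
send_rows(
  targets=[
    [[0,0,0,0,0,-15,0.5],[0,0,0,0,0,-40,0.5],[0,0,0,0,0,-70,0.5],[0,0,0,0,0,-100,0.5],[0,0,0,0,0,-100,0.5]],
  ],
)

```text
time: 11.77
tool_pos: [477.7, 268.4, 125.5]
tcp_rot: [3.141, 0.01, -2.867]
contact_force: [0.9, 0.9, -0.4]
grip_width: 31.0
```

```bash
python3 - <<'E'
from h import *
p=loc2w((512.3,-34.4,23.6),0,31);print(p)
go(p[0],p[1],130,203.6)
E
```

```text
[499.88917999  -5.99275538]
t=11.77 pos [477.7 268.4 125.5] rpy [ 179.9    0.6 -164.3] turn [ 0.   0.6 -7.9] shift [  53.  -270.1   -5.4] F [ 0.9  0.9 -0.4] w 31.0 rows 6.602382691860724
```

Emit:
send_rows(
  targets=[
    [[0,0,-1.5,8,-38,0,0.5],[0,0,-3,16,-76,0,0.5],[0,0,-4.5,24,-115,0,0.5],[0,0,-6,32,-154,0,0.5],[0,0,-7.5,40,-193,0,0.5]],
  ],
)

```text
time: 12.18
tool_pos: [488.0, 68.9, 119.4]
tcp_rot: [3.141, -0.0, -2.734]
contact_force: [1.3, 0.7, -0.4]
grip_width: 30.7
```

```bash
python3 - <<'E'
from h import *
go(499.9,-6,120,203.6)
E
```

```text
t=12.18 pos [488.   68.9 119.4] rpy [ 180.    -0.  -156.7] turn [ 0.  -0.  -0.3] shift [ 18.8 -73.5  -0.7] F [ 1.3  0.7 -0.4] w 30.7 rows 1.8197507433211229
```

Emit:
send_rows(
  targets=[
    [[0,0,-0.3,9.4,-37,0,0.5],[0,0,-0.3,18.8,-73.5,0,0.5],[0,0,-0.3,18.8,-73.5,0,0.5],[0,0,-0.3,18.8,-73.5,0,0.5],[0,0,-0.3,18.8,-73.5,0,0.5]],
  ],
)

```text
time: 12.6
tool_pos: [499.8, -4.1, 119.3]
tcp_rot: [3.141, -0.001, -2.732]
contact_force: [0.5, 0.3, -0.6]
grip_width: 31.2
```

```bash
python3 - <<'E'
from h import *
np.set_printoptions(precision=1,suppress=True)
go(499.9,-6,20.5,203.6)
m=camera_model("wrist")
im=capture("wrist"); cv2.imwrite("pics/w5.png",im[:,:,::-1])
for p in [(499.9,-6),(475,50.6)]:
  print(proj("wrist",(*p,12),m), proj("wrist",(*p,68),m))
E
```

```text
t=12.60 pos [499.8  -4.1 119.3] rpy [ 179.9   -0.  -156.5] turn [ 0.1 -0.  -0.1] shift [ 0.6 -1.9 98.8] F [ 0.5  0.3 -0.6] w 31.2 rows 2.3699022087181647
[237.  316.6] [259.8 316.1]
[236.5 399.5] [258.7 418.7]
```

View pics/w5.png

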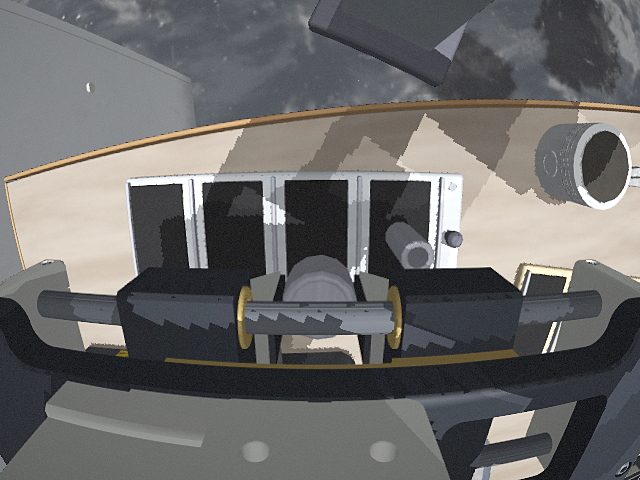

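Emit:
send_rows(
  targets=[
    [[0,0,0,0.3,-0.8,25,0.5],[0,0,0,0.3,-0.8,50,0.5],[0,0,0,0.3,-0.8,75,0.5],[0,0,0,0.3,-0.8,90,0.5],[0,0,0,0.3,-0.8,94,0.5]],
  ],
)

```text
time: 13.07
tool_pos: [498.3, -3.3, 23.3]
tcp_rot: [3.139, -0.004, -2.728]
contact_force: [-1.1, -0.4, -0.2]
grip_width: 30.7
```

Emit:
send_rows(
  targets=[
    [[0,0,0,0,0,1,0.5],[0,0,0,0,0,2,0.5],[0,0,0,0,0,2,0.5]],
  ],
)

```text
time: 13.32
tool_pos: [501.0, -4.8, 24.7]
tcp_rot: [-3.141, 0.002, -2.73]
contact_force: [-1.0, 0.1, 0.2]
grip_width: 31.3
```

```bash
python3 - <<'E'
from h import *
go(499.9,-6,20.5,203.6)
E
```

```text
t=13.32 pos [501.   -4.8  24.7] rpy [-1.799e+02  1.000e-01 -1.564e+02] turn [-0.1  0.1 -0. ] shift [ 1.5 -0.6  4.2] F [-1.   0.1  0.2] w 31.3 rows 0.10807976252831279
```

Emit:
send_rows(
  targets=[
    [[0,0,0,0.7,-0.8,1,0.5],[0,0,0,0.7,-0.8,2,0.5],[0,0,0,0.7,-0.8,3,0.5],[0,0,0,0.7,-0.8,4,0.5],[0,0,0,0.7,-0.8,4,0.5]],
  ],
)

```text
time: 13.73
tool_pos: [500.2, -6.4, 20.3]
tcp_rot: [-3.141, 0.001, -2.731]
contact_force: [-0.9, 0.3, 4.3]
grip_width: 30.7
```

Emit:
send_rows(
  targets=[
    [[0,0,0,0,0,0,0.2],[0,0,0,0,0,0,0.05],[0,0,0,0,0,0,0],[0,0,0,0,0,0,0],[0,0,0,0,0,0,0]],
  ],
)

```text
time: 14.15
tool_pos: [499.9, -6.3, 19.7]
tcp_rot: [3.141, -0.0, -2.731]
contact_force: [-0.2, 0.1, -0.4]
grip_width: 46.1
```

Emit:
send_rows(
  targets=[
    [[0,0,0,0,0,-15,0],[0,0,0,0,0,-40,0],[0,0,0,0,0,-75,0],[0,0,0,0,0,-105,0],[0,0,0,0,0,-125,0]],
  ],
)

```text
time: 14.57
tool_pos: [500.9, -6.4, 147.6]
tcp_rot: [-3.14, 0.003, -2.731]
contact_force: [0.3, 0.7, 0.1]
grip_width: 45.6
```

```bash
python3 - <<'E'
from h import *
go(449,323,145,195.6)
im=capture("wrist"); cv2.imwrite("pics/w6.png",im[:,:,::-1])
E
```

```text
t=14.57 pos [500.9  -6.4 147.6] rpy [-179.9    0.2 -156.5] turn [-0.1  0.2  7.9] shift [-84.  322.7   2.3] F [0.3 0.7 0.1] w 45.6 rows 7.9970283135431774
```

View pics/w6.png

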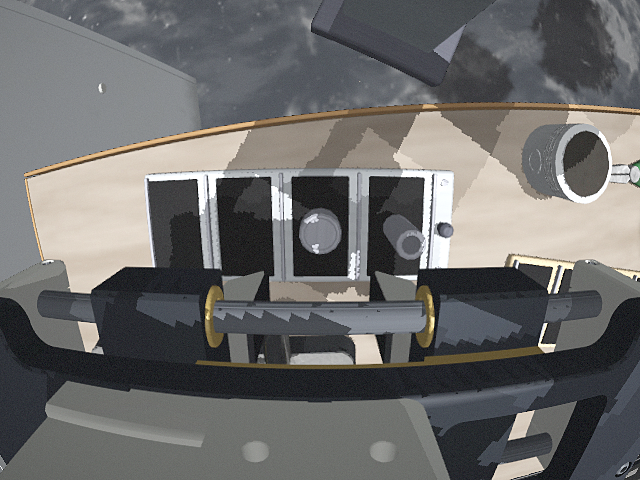

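Emit:
send_rows(
  targets=[
    [[0,0,1.5,-11,40,0,0.22],[0,0,3,-22,80,0,0.22],[0,0,4.5,-33,120,0,0.22],[0,0,6,-44,160,0,0.22],[0,0,8,-55,200,0,0.22]],
  ],
)

```text
time: 15.03
tool_pos: [469.9, 200.7, 144.6]
tcp_rot: [3.142, -0.0, -2.872]
contact_force: [1.2, 0.4, -0.3]
grip_width: 35.7
```

```bash
python3 - <<'E'
from h import *
go(444.6,322.8,130,191.4)
E
```

```text
t=15.03 pos [469.9 200.7 144.6] rpy [ 180.    -0.  -164.6] turn [ 0. -0.  4.] shift [ -8.1 124.4  14.6] F [ 1.2  0.4 -0.3] w 35.7 rows 3.010273471839849
```

Emit:
send_rows(
  targets=[
    [[0,0,1,-3,40,5,0.22],[0,0,2,-6,80,10,0.22],[0,0,4,-8,124,14.6,0.22],[0,0,4,-8,124,14.6,0.22],[0,0,4,-8,124,14.6,0.22]],
  ],
)

```text
time: 15.45
tool_pos: [443.8, 322.5, 129.4]
tcp_rot: [-3.141, -0.001, -2.936]
contact_force: [0.4, -0.3, -0.2]
grip_width: 35.7
```

Emit:
send_rows(
  targets=[
    [[0,0,0,0,0,0,0.22],[0,0,0,0,0,0,0.22]],
  ],
)

```text
time: 15.62
tool_pos: [445.5, 319.4, 130.2]
tcp_rot: [-3.141, -0.0, -2.941]
contact_force: [-0.5, 0.0, -0.1]
grip_width: 36.2
```

```bash
python3 - <<'E'
from h import *
go(444.6,322.8,18.5,191.4)
im=capture("wrist"); cv2.imwrite("pics/w7.png",im[:,:,::-1])
print(proj("wrist",(444.6,322.8,24)))
E
```

```text
t=15.62 pos [445.5 319.4 130.2] rpy [-180.    -0.  -168.5] turn [-0.  -0.   0.1] shift [  0.2   3.5 111.7] F [-0.5  0.  -0.1] w 36.2 rows 2.679318673642214
[237.60357194 324.2710185 ]
```

View pics/w7.png

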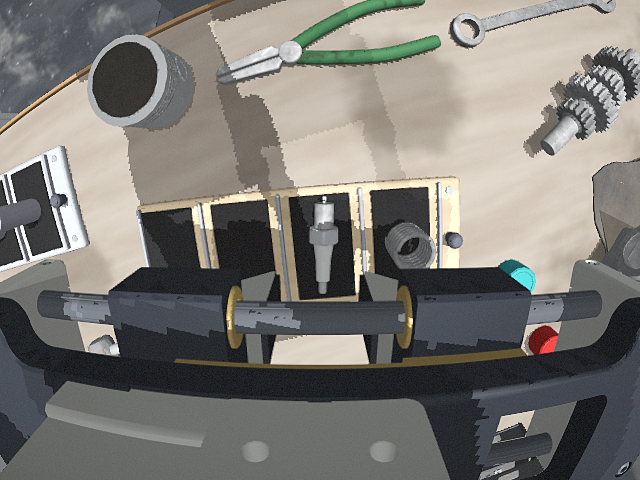

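```bash
python3 - <<'E'
from h import *
np.set_printoptions(precision=1,suppress=True)
a=onz("wrist",(199,324.5),24)[:2];b=onz("wrist",(291,323),24)[:2];h=onz("wrist",(236,324),30)[:2]
print(a,b,(a+b)/2,np.linalg.norm(b-a),np.degrees(np.arctan2(*(b-a)[::-1])),h)
go(444.6,322.8,18.5,191.4)
E
```

```text
[416.7 317.3] [486.  330.3] [451.3 323.8] 70.5411688778571 10.643535342784089 [442. 322.]
t=15.67 pos [445.7 319.3 130.3] rpy [-180.     0.  -168.6] turn [-0.  0.  0.] shift [  0.4   3.7 111.8] F [ 0.1 -0.   0.1] w 35.8 rows 2.6829753910384304
```

Emit:
send_rows(
  targets=[
    [[0,0,0,0.5,3,30,0.22],[0,0,0,0.5,3,60,0.22],[0,0,0,0.5,3,90,0.22],[0,0,0,0.5,3,100,0.22],[0,0,0,0.5,3,104,0.22]],
  ],
)

```text
time: 16.08
tool_pos: [443.5, 321.8, 24.6]
tcp_rot: [-3.14, -0.004, -2.942]
contact_force: [-0.6, -0.0, 0.1]
grip_width: 36.1
```

Emit:
send_rows(
  targets=[
    [[0,0,0,0,0,0,0.22],[0,0,0,0,0,0,0.22],[0,0,0,0,0,0,0.22]],
  ],
)

```text
time: 16.33
tool_pos: [445.3, 323.9, 28.0]
tcp_rot: [3.141, 0.003, -2.941]
contact_force: [0.5, -0.4, 0.4]
grip_width: 35.7
```

```bash
python3 - <<'E'
from h import *
go(444.3,322.6,18.5,191.2)
E
```

```text
t=16.33 pos [445.3 323.9  28. ] rpy [ 179.9    0.2 -168.5] turn [0.1 0.2 0.3] shift [ 1.2 -1.1  9.5] F [ 0.5 -0.4  0.4] w 35.7 rows 0.23042258896016304
```

Emit:
send_rows(
  targets=[
    [[0,0,0.2,0.6,-0.5,3,0.22],[0,0,0.2,0.6,-0.5,6,0.22],[0,0,0.2,0.6,-0.5,8,0.22],[0,0,0.2,0.6,-0.5,8.5,0.22],[0,0,0.2,0.6,-0.5,8.5,0.22]],
  ],
)

```text
time: 16.75
tool_pos: [443.4, 322.9, 17.6]
tcp_rot: [-3.142, -0.0, -2.944]
contact_force: [0.5, 0.0, 0.6]
grip_width: 35.8
```

Emit:
send_rows(
  targets=[
    [[0,0,0,0,0,0,0.8],[0,0,0,0,0,0,0.8],[0,0,0,0,0,0,0.8],[0,0,0,0,0,0,0.8],[0,0,0,0,0,0,0.8]],
  ],
)

```text
time: 17.17
tool_pos: [443.6, 322.9, 17.8]
tcp_rot: [3.141, 0.0, -2.944]
contact_force: [-0.5, 0.3, 0.4]
grip_width: 17.4
```

```bash
python3 - <<'E'
from h import *
im=capture("wrist"); cv2.imwrite("pics/w8.png",im[:,:,::-1])
go(444.3,322.6,18.5,191.2)
E
```

```text
t=17.22 pos [443.6 322.9  17.8] rpy [ 180.     0.  -168.7] turn [0.  0.  0.1] shift [-0.7 -0.5 -0.7] F [ 0.2  0.5 -0.2] w 17.9 rows 0.026298608918038882
```

View pics/w8.png

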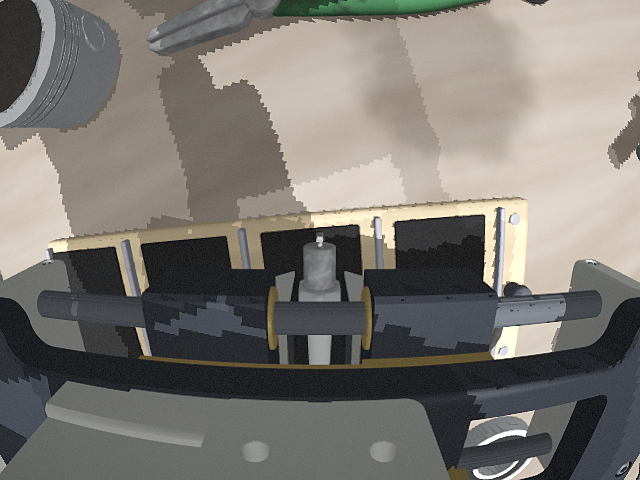

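Emit:
send_rows(
  targets=[
    [[0,0,0,0,0,-12,0.8],[0,0,0,0,0,-35,0.8],[0,0,0,0,0,-65,0.8],[0,0,0,0,0,-95,0.8],[0,0,0,0,0,-110,0.8]],
  ],
)

```text
time: 17.63
tool_pos: [444.7, 323.5, 131.1]
tcp_rot: [3.14, 0.004, -2.944]
contact_force: [1.3, -0.2, 0.9]
grip_width: 17.7
```

Emit:
send_rows(
  targets=[
    [[0,0,0,0,0,0,0.8],[0,0,0,0,0,0,0.8]],
  ],
)

```text
time: 17.8
tool_pos: [443.7, 323.0, 128.1]
tcp_rot: [3.141, 0.001, -2.944]
contact_force: [-0.0, 0.2, -1.1]
grip_width: 17.7
```

```bash
python3 - <<'E'
from h import *
go(517.8,-65.8,130,203.6)
im=capture("wrist"); cv2.imwrite("pics/w9.png",im[:,:,::-1])
E
```

```text
t=17.80 pos [443.7 323.  128.1] rpy [ 1.800e+02  1.000e-01 -1.687e+02] turn [  0.    0.1 -12.3] shift [   3.7 -395.7   -2.1] F [-0.   0.2 -1.1] w 17.7 rows 9.490700654094898
```

View pics/w9.png

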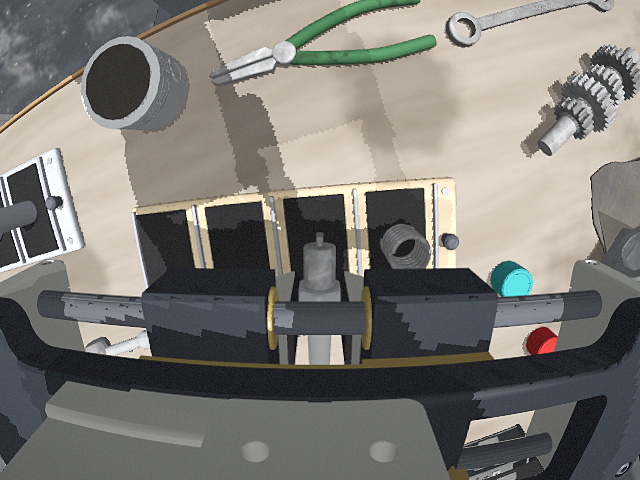

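Emit:
send_rows(
  targets=[
    [[0,0,-1.2,0.4,-39.5,0,0.8],[0,0,-2.5,0.8,-79,0,0.8],[0,0,-3.7,1.1,-119,0,0.8],[0,0,-5,1.5,-158,0,0.8],[0,0,-6.2,1.9,-198,0,0.8]],
  ],
)

```text
time: 18.27
tool_pos: [479.4, 126.6, 125.9]
tcp_rot: [3.141, -0.003, -2.834]
contact_force: [1.3, 0.2, -0.0]
grip_width: 17.9
```

```bash
python3 - <<'E'
from h import *
go(517.8,-65.8,125,203.6)
E
```

```text
t=18.27 pos [479.4 126.6 125.9] rpy [ 180.    -0.2 -162.4] turn [ 0.1 -0.2 -6. ] shift [  21.6 -195.     0.8] F [ 1.3  0.2 -0. ] w 17.9 rows 4.706083440341399
```

Emit:
send_rows(
  targets=[
    [[0,0,-1.2,4.3,-39,0,0.8],[0,0,-2.4,8.6,-78,0,0.8],[0,0,-3.6,13,-117,0,0.8],[0,0,-4.8,17.3,-156,0,0.8],[0,0,-6,21.6,-195,0,0.8]],
  ],
)

```text
time: 18.68
tool_pos: [517.6, -65.8, 125.8]
tcp_rot: [3.139, -0.003, -2.73]
contact_force: [1.2, 0.5, -0.5]
grip_width: 17.6
```

Emit:
send_rows(
  targets=[
    [[0,0,0,0,0,0,0.8],[0,0,0,0,0,0,0.8],[0,0,0,0,0,0,0.8],[0,0,0,0,0,0,0.8]],
  ],
)

```text
time: 19.02
tool_pos: [517.8, -62.7, 126.7]
tcp_rot: [3.14, -0.002, -2.73]
contact_force: [0.5, -0.3, 0.2]
grip_width: 17.8
```

```bash
python3 - <<'E'
from h import *
np.set_printoptions(precision=1,suppress=True)
go(517.8,-65.8,18,203.6)
m=camera_model("wrist")
im=capture("wrist"); cv2.imwrite("pics/w10.png",im[:,:,::-1])
B=(512.3,-34.4,23.6)
for l in [(42,-8),(-42,-8),(-42,-54),(42,-54)]: print(proj("wrist",(*loc2w(B,*l),12),m))
E
```

```text
t=19.02 pos [517.8 -62.7 126.7] rpy [ 179.9   -0.1 -156.4] turn [ 0.1 -0.1 -0. ] shift [  1.1  -3.  108.7] F [ 0.5 -0.3  0.2] w 17.8 rows 2.6088903106686736
[294.7 344.4]
[188.4 346.2]
[188.5 283.7]
[294.8 286.4]
```

View pics/w10.png

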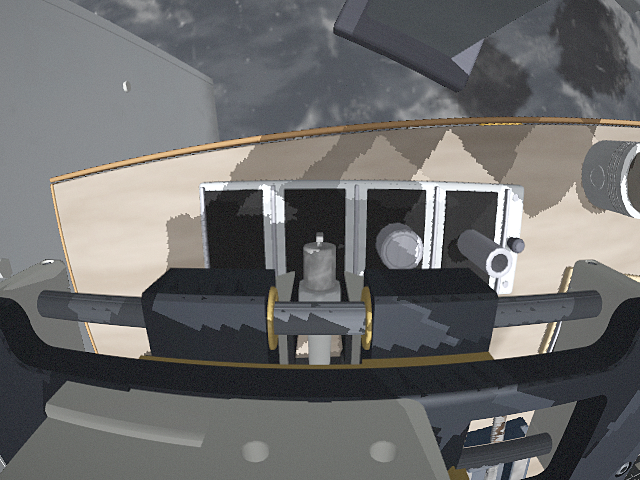

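Emit:
send_rows(
  targets=[
    [[0,0,0,0.8,-2.5,25,0.8],[0,0,0,0.8,-2.5,50,0.8],[0,0,0,0.8,-2.5,75,0.8],[0,0,0,0.8,-2.5,92,0.8],[0,0,0,0.8,-2.5,100,0.8]],
  ],
)

```text
time: 19.48
tool_pos: [517.3, -64.9, 25.4]
tcp_rot: [3.139, -0.003, -2.729]
contact_force: [-0.3, -0.7, -1.5]
grip_width: 17.7
```

Emit:
send_rows(
  targets=[
    [[0,0,0,0,0,0,0.8],[0,0,0,0,0,0,0.8],[0,0,0,0,0,0,0.8]],
  ],
)

```text
time: 19.73
tool_pos: [519.8, -66.5, 28.9]
tcp_rot: [-3.14, 0.002, -2.73]
contact_force: [0.3, -0.6, -0.6]
grip_width: 17.9
```

```bash
python3 - <<'E'
from h import *
go(517.8,-65.8,18,203.6)
E
```

```text
t=19.73 pos [519.8 -66.5  28.9] rpy [-1.799e+02  1.000e-01 -1.564e+02] turn [-0.1  0.1 -0. ] shift [ 1.6  1.4 10.8] F [ 0.3 -0.6 -0.6] w 17.9 rows 0.2651870711250566
```

Emit:
send_rows(
  targets=[
    [[0,0,0,0.8,0.6,3,0.8],[0,0,0,0.8,0.6,6,0.8],[0,0,0,0.8,0.6,7.5,0.8],[0,0,0,0.8,0.6,8.5,0.8],[0,0,0,0.8,0.6,9,0.8]],
  ],
)

```text
time: 20.15
tool_pos: [517.9, -66.5, 18.6]
tcp_rot: [3.141, -0.0, -2.731]
contact_force: [-0.4, -0.2, -0.2]
grip_width: 18.0
```

Emit:
send_rows(
  targets=[
    [[0,0,0,0,0,0.5,0.8],[0,0,0,0,0,0.5,0.8]],
  ],
)

```text
time: 20.32
tool_pos: [518.0, -66.5, 18.2]
tcp_rot: [3.141, 0.0, -2.731]
contact_force: [0.8, 0.0, -1.3]
grip_width: 18.0
```

Emit:
send_rows(
  targets=[
    [[0,0,0,0,0,0.4,0.8],[0,0,0,0,0,0.8,0.8],[0,0,0,0,0,0.8,0.8]],
  ],
)

```text
time: 20.57
tool_pos: [518.1, -66.5, 17.8]
tcp_rot: [-3.141, 0.0, -2.731]
contact_force: [-1.2, -0.4, 4.3]
grip_width: 18.0
```

Contact; release slowly and lift.

Emit:
send_rows(
  targets=[
    [[0,0,0,0,0,0,0.5],[0,0,0,0,0,0,0.35],[0,0,0,0,0,0,0.22],[0,0,0,0,0,0,0.22],[0,0,0,0,0,0,0.22]],
  ],
)

```text
time: 20.98
tool_pos: [517.9, -66.4, 17.3]
tcp_rot: [3.141, -0.0, -2.731]
contact_force: [0.0, -0.1, -0.2]
grip_width: 35.3
```

Emit:
send_rows(
  targets=[
    [[0,0,0,0,0,-12,0.22],[0,0,0,0,0,-35,0.22],[0,0,0,0,0,-65,0.22],[0,0,0,0,0,-95,0.1],[0,0,0,0,0,-125,0]],
  ],
)

```text
time: 21.4
tool_pos: [517.6, -66.4, 143.6]
tcp_rot: [3.141, -0.0, -2.731]
contact_force: [0.7, 0.2, -0.1]
grip_width: 43.3
```

```bash
python3 - <<'E'
from h import *
go(436,383,145,195.6)
im=capture("wrist"); cv2.imwrite("pics/w11.png",im[:,:,::-1])
E
```

```text
t=21.40 pos [517.6 -66.4 143.6] rpy [ 180.    -0.  -156.5] turn [ 0.  -0.   7.9] shift [-104.5  444.6   -1.2] F [ 0.7  0.2 -0.1] w 43.3 rows 10.952708023767688
```

View pics/w11.png

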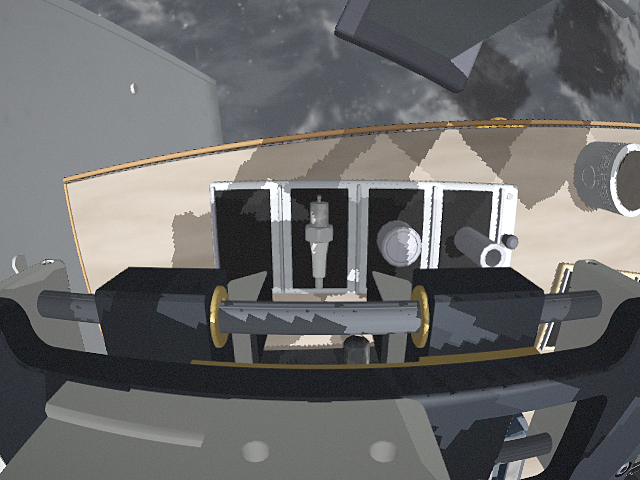

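Emit:
send_rows(
  targets=[
    [[0,0,0.8,-9.5,40.4,0,0],[0,0,1.5,-19,80.8,0,0],[0,0,2.3,-28.5,121,0,0],[0,0,3,-38,161.6,0,0],[0,0,3.8,-47.5,202,0,0]],
  ],
)

```text
time: 21.87
tool_pos: [480.2, 139.4, 142.4]
tcp_rot: [3.142, 0.0, -2.799]
contact_force: [0.7, -0.5, -1.0]
grip_width: 45.9
```

```bash
python3 - <<'E'
from h import *
go(436,383,140,195.6)
E
```

```text
t=21.87 pos [480.2 139.4 142.4] rpy [ 180.     0.  -160.3] turn [0.  0.  4.1] shift [-40.3 244.3   2.4] F [ 0.7 -0.5 -1. ] w 45.9 rows 5.938416403957905
```

Emit:
send_rows(
  targets=[
    [[0,0,0.7,-6.7,40.7,0,0],[0,0,1.4,-13.4,81.4,0,0],[0,0,2,-20,122,0,0],[0,0,2.7,-26.9,163,1,0],[0,0,3.4,-33.6,203.6,2,0]],
  ],
)

```text
time: 22.28
tool_pos: [443.0, 342.7, 140.3]
tcp_rot: [3.141, 0.0, -2.857]
contact_force: [0.9, 0.2, 0.6]
grip_width: 46.1
```

Emit:
send_rows(
  targets=[
    [[0,0,0.6,-6.7,38,0,0],[0,0,0.6,-6.7,38,0,0],[0,0,0.6,-6.7,38,0,0],[0,0,0.6,-6.7,38,0,0]],
  ],
)

```text
time: 22.62
tool_pos: [439.2, 378.6, 139.9]
tcp_rot: [-3.141, -0.001, -2.866]
contact_force: [0.0, -0.4, 0.3]
grip_width: 46.0
```

```bash
python3 - <<'E'
from h import *
go(436,383,24,195.6)
im=capture("wrist"); cv2.imwrite("pics/w12.png",im[:,:,::-1])
E
```

```text
t=22.62 pos [439.2 378.6 139.9] rpy [-1.800e+02 -1.000e-01 -1.642e+02] turn [-0.  -0.1  0.2] shift [  1.8   5.2 115.9] F [ 0.  -0.4  0.3] w 46.0 rows 2.7823805506788477
```

View pics/w12.png

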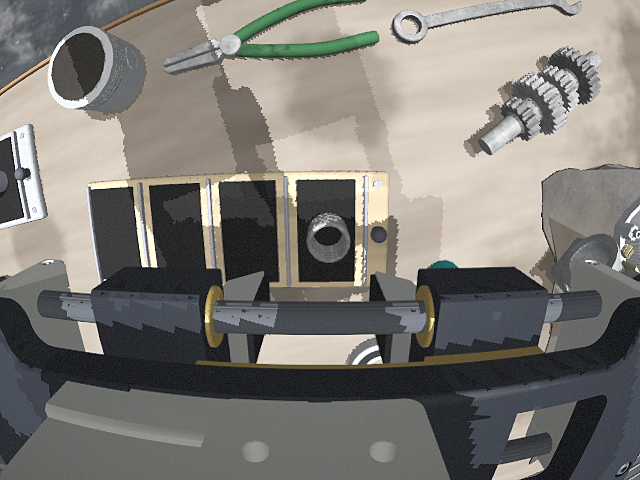

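```bash
python3 - <<'E'
from h import *
np.set_printoptions(precision=1,suppress=True)
print(onz("wrist",(239,327.5),54)[:2],[ (round(d["conf"],2),onz("wrist",d["location"],33)[:2]) for d in place_of("spring_mid","wrist")[:2]])
go(436,383,24,195.6)
E
```

```text
[433.7 382.2] [(0.58, array([435.9, 383.7]))]
t=22.72 pos [439.8 377.8 140.3] rpy [-180.    -0.  -164.3] turn [-0.  -0.   0.1] shift [  2.2   6.1 116.3] F [-0.2 -0.6  0.6] w 46.0 rows 2.7927180173136037
```

Emit:
send_rows(
  targets=[
    [[0,0,0,2,3,20,0],[0,0,0,3,5,45,0],[0,0,0,3,5,70,0],[0,0,0,3,5,80,0],[0,0,0,3,5,80,0]],
  ],
)

```text
time: 23.13
tool_pos: [434.4, 381.0, 58.2]
tcp_rot: [-3.14, -0.005, -2.869]
contact_force: [0.4, -0.2, 0.5]
grip_width: 46.0
```

Emit:
send_rows(
  targets=[
    [[0,0,0,0,0,0,0],[0,0,0,0,0,0,0],[0,0,0,0,0,0,0]],
  ],
)

```text
time: 23.38
tool_pos: [436.4, 383.4, 62.1]
tcp_rot: [3.141, 0.003, -2.868]
contact_force: [0.5, -0.3, 0.6]
grip_width: 45.8
```

```bash
python3 - <<'E'
from h import *
np.set_printoptions(precision=1,suppress=True)
go(435,382.7,31,195.6)
im=capture("wrist"); cv2.imwrite("pics/w13.png",im[:,:,::-1])
E
```

```text
t=23.38 pos [436.4 383.4  62.1] rpy [ 179.9    0.2 -164.3] turn [0.1 0.2 0.1] shift [ 1.6 -0.3 31.1] F [ 0.5 -0.3  0.6] w 45.8 rows 0.7462133223515951
```

View pics/w13.png

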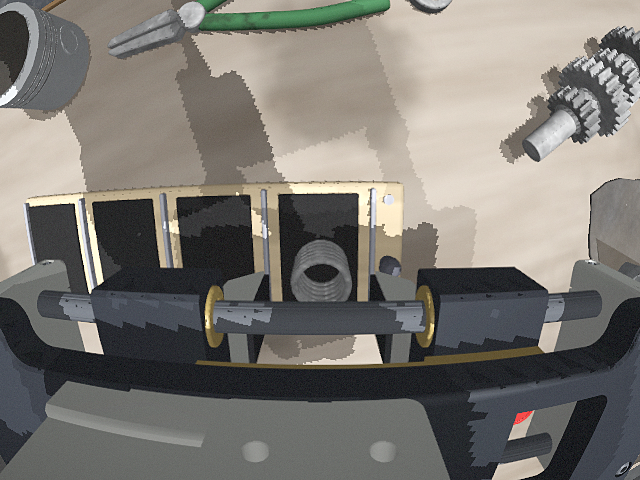

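Emit:
send_rows(
  targets=[
    [[0,0,0,0.5,0,10,0],[0,0,0,0.5,0,20,0],[0,0,0,0.5,0,26,0],[0,0,0,0.5,0,29,0],[0,0,0,0.5,0,29,0]],
  ],
)

```text
time: 23.85
tool_pos: [434.1, 382.5, 30.0]
tcp_rot: [-3.141, -0.002, -2.867]
contact_force: [-0.7, -0.4, -0.1]
grip_width: 45.8
```

Emit:
send_rows(
  targets=[
    [[0,0,0,0,0,0,0.2],[0,0,0,0,0,0,0.5],[0,0,0,0,0,0,0.5],[0,0,0,0,0,0,0.5],[0,0,0,0,0,0,0.5]],
  ],
)

```text
time: 24.27
tool_pos: [435.0, 383.1, 31.8]
tcp_rot: [3.141, 0.001, -2.867]
contact_force: [-0.1, -0.2, -0.0]
grip_width: 29.6
```

Emit:
send_rows(
  targets=[
    [[0,0,0,0,0,0,0.5],[0,0,0,0,0,-15,0.5],[0,0,0,0,0,-45,0.5],[0,0,0,0,0,-80,0.5],[0,0,0,0,0,-110,0.5]],
  ],
)

```text
time: 24.68
tool_pos: [434.7, 382.8, 143.0]
tcp_rot: [3.142, -0.0, -2.867]
contact_force: [0.5, 0.3, 0.1]
grip_width: 29.9
```

```bash
python3 - <<'E'
from h import *
p=loc2w((512.3,-34.4,23.6),0,-93);print(p)
go(p[0],p[1],142,203.6)
im=capture("wrist"); cv2.imwrite("pics/w14.png",im[:,:,::-1])
E
```

```text
[ 549.53246003 -119.62173385]
t=24.68 pos [434.7 382.8 143. ] rpy [ 180.    -0.  -164.3] turn [ 0.  -0.  -7.9] shift [  25.7 -514.8    1. ] F [0.5 0.3 0.1] w 29.9 rows 12.359627235270668
```

View pics/w14.png

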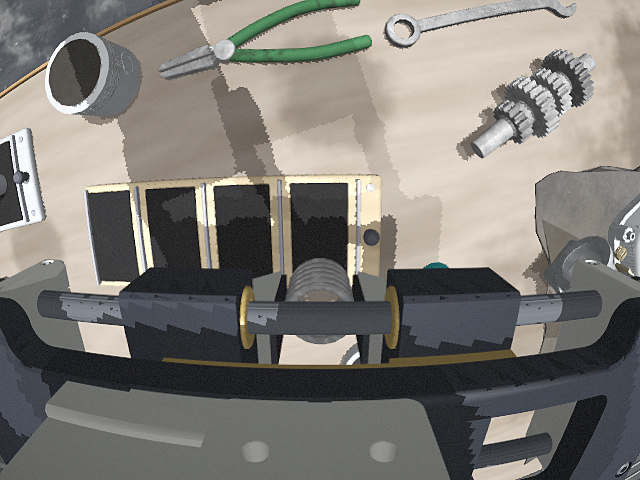

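Emit:
send_rows(
  targets=[
    [[0,0,-0.6,2,-40,0,0.5],[0,0,-1.2,4,-80,0,0.5],[0,0,-1.8,6,-120,0,0.5],[0,0,-2.4,8,-160,0,0.5],[0,0,-3,10,-200,0,0.5]],
  ],
)

```text
time: 25.15
tool_pos: [479.3, 186.0, 141.4]
tcp_rot: [-3.142, 0.0, -2.814]
contact_force: [0.9, -0.4, 0.1]
grip_width: 29.6
```

Emit:
send_rows(
  targets=[
    [[0,0,-0.6,4,-40,0,0.5],[0,0,-1.2,8,-80,0,0.5],[0,0,-1.8,12,-120,0,0.5],[0,0,-2.4,16,-160,0,0.5],[0,0,-3,20,-200,0,0.5]],
  ],
)

```text
time: 25.57
tool_pos: [524.7, -10.1, 141.4]
tcp_rot: [-3.142, 0.0, -2.762]
contact_force: [1.2, 0.1, -0.2]
grip_width: 29.9
```

```bash
python3 - <<'E'
from h import *
go(549.5,-119.6,142,203.6)
E
```

```text
t=25.57 pos [524.7 -10.1 141.4] rpy [-180.     0.  -158.2] turn [-0.   0.  -1.8] shift [  17.5 -110.9   -0.6] F [ 1.2  0.1 -0.2] w 29.9 rows 2.6916104017694
```

Emit:
send_rows(
  targets=[
    [[0,0,-0.6,6,-37,0,0.5],[0,0,-1.2,12,-74,0,0.5],[0,0,-1.8,17.5,-110,0,0.5],[0,0,-1.8,17.5,-110,0,0.5],[0,0,-1.8,17.5,-110,0,0.5]],
  ],
)

```text
time: 25.98
tool_pos: [549.0, -118.6, 140.9]
tcp_rot: [3.141, -0.0, -2.735]
contact_force: [0.2, 0.5, -1.2]
grip_width: 29.9
```

Emit:
send_rows(
  targets=[
    [[0,0,0,0,0,0,0.5],[0,0,0,0,0,0,0.5],[0,0,0,0,0,0,0.5]],
  ],
)

```text
time: 26.23
tool_pos: [548.9, -115.4, 141.5]
tcp_rot: [3.141, -0.0, -2.729]
contact_force: [-1.1, -1.0, -0.5]
grip_width: 29.5
```

```bash
python3 - <<'E'
from h import *
np.set_printoptions(precision=1,suppress=True)
go(549.5,-119.6,32,203.6)
m=camera_model("wrist")
im=capture("wrist"); cv2.imwrite("pics/w15.png",im[:,:,::-1])
B=(512.3,-34.4,23.6)
for l in [(42,-70),(-42,-70),(-42,-116),(42,-116)]: print(proj("wrist",(*loc2w(B,*l),12),m))
E
```

```text
t=26.23 pos [ 548.9 -115.4  141.5] rpy [ 180.    -0.  -156.4] turn [ 0. -0.  0.] shift [  1.2  -4.2 109.5] F [-1.1 -1.  -0.5] w 29.5 rows 2.626935096894626
[279.3 342. ]
[176.5 343.5]
[176.7 283.9]
[279.3 286.2]
```

View pics/w15.png

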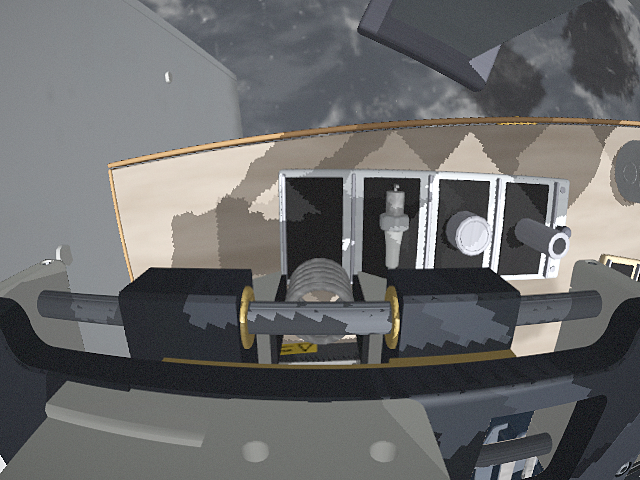

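Emit:
send_rows(
  targets=[
    [[0,0,0,1,-3.5,25,0.5],[0,0,0,1,-3.5,50,0.5],[0,0,0,1,-3.5,75,0.5],[0,0,0,1,-3.5,92,0.5],[0,0,0,1,-3.5,100,0.5]],
  ],
)

```text
time: 26.7
tool_pos: [548.3, -119.0, 39.1]
tcp_rot: [3.139, -0.003, -2.73]
contact_force: [-0.3, 0.6, -0.8]
grip_width: 29.7
```

Emit:
send_rows(
  targets=[
    [[0,0,0,0,0,0,0.5],[0,0,0,0,0,0,0.5],[0,0,0,0,0,0,0.5]],
  ],
)

```text
time: 26.95
tool_pos: [550.5, -120.4, 42.7]
tcp_rot: [-3.14, 0.002, -2.73]
contact_force: [0.1, 0.0, -0.9]
grip_width: 29.3
```

```bash
python3 - <<'E'
from h import *
go(549.5,-119.6,31.8,203.6)
E
```

```text
t=26.95 pos [ 550.5 -120.4   42.7] rpy [-1.799e+02  1.000e-01 -1.564e+02] turn [-0.1  0.1 -0. ] shift [ 0.6  1.2 10.9] F [ 0.1  0.  -0.9] w 29.3 rows 0.2640210343895131
```

Emit:
send_rows(
  targets=[
    [[0,0,0,0,0.4,3,0.5],[0,0,0,0,0.4,6,0.5],[0,0,0,0,0.4,8,0.5],[0,0,0,0,0.4,9,0.5],[0,0,0,0,0.4,9,0.5]],
  ],
)

```text
time: 27.37
tool_pos: [549.3, -120.0, 32.2]
tcp_rot: [3.141, -0.0, -2.731]
contact_force: [-0.3, -0.1, -0.1]
grip_width: 29.8
```

Emit:
send_rows(
  targets=[
    [[0,0,0,0,0,0.5,0.5],[0,0,0,0,0,1,0.5],[0,0,0,0,0,1,0.5]],
  ],
)

```text
time: 27.62
tool_pos: [549.5, -120.1, 31.7]
tcp_rot: [-3.141, 0.0, -2.731]
contact_force: [-0.8, 0.2, 3.6]
grip_width: 29.6
```

Emit:
send_rows(
  targets=[
    [[0,0,0,0,0,0,0.3],[0,0,0,0,0,0,0.15],[0,0,0,0,0,0,0],[0,0,0,0,0,0,0],[0,0,0,0,0,0,0]],
  ],
)

```text
time: 28.03
tool_pos: [549.4, -120.0, 31.3]
tcp_rot: [3.141, -0.0, -2.731]
contact_force: [-0.7, 0.0, 0.2]
grip_width: 45.4
```

Emit:
send_rows(
  targets=[
    [[0,0,0,0,0,-12,0],[0,0,0,0,0,-35,0],[0,0,0,0,0,-65,0],[0,0,0,0,0,-95,0],[0,0,0,0,0,-130,0]],
  ],
)

```text
time: 28.45
tool_pos: [548.6, -119.8, 161.7]
tcp_rot: [3.14, -0.002, -2.731]
contact_force: [1.1, -0.5, 0.8]
grip_width: 45.9
```

Emit:
send_rows(
  targets=[
    [[0,0,0,10,30,-20,0],[0,0,0,20,60,-40,0],[0,0,0,20,60,-60,0],[0,0,0,20,60,-60,0],[0,0,0,20,60,-60,0]],
  ],
)

```text
time: 28.87
tool_pos: [507.8, -73.1, 222.4]
tcp_rot: [-3.139, 0.002, -2.73]
contact_force: [-0.4, -0.9, -0.5]
grip_width: 45.6
```

```bash
python3 - <<'E'
from h import *
np.set_printoptions(precision=1,suppress=True)
go(549.5,-119.6,31.8,203.6)
m=camera_model("wrist")
im=capture("wrist"); cv2.imwrite("pics/w16.png",im[:,:,::-1])
im=capture("scene"); cv2.imwrite("pics/s16.png",cv2.resize(im[150:350,260:420],None,fx=3,fy=3,interpolation=cv2.INTER_CUBIC)[:,:,::-1])
B=(512.3,-34.4,23.6)
for l in [-93,-31,31,93]: print(l,proj("wrist",(*loc2w(B,0,l),12),m))
E
```

```text
t=28.87 pos [507.8 -73.1 222.4] rpy [-179.9    0.1 -156.4] turn [-0.1  0.1 -0. ] shift [-19.2 -58.9 190.8] F [-0.4 -0.9 -0.5] w 45.6 rows 4.810063084164224
-93 [231.5 261.6]
-31 [231.3 322.2]
31 [231.3 382.6]
93 [231.4 439.8]
```

View pics/w16.png

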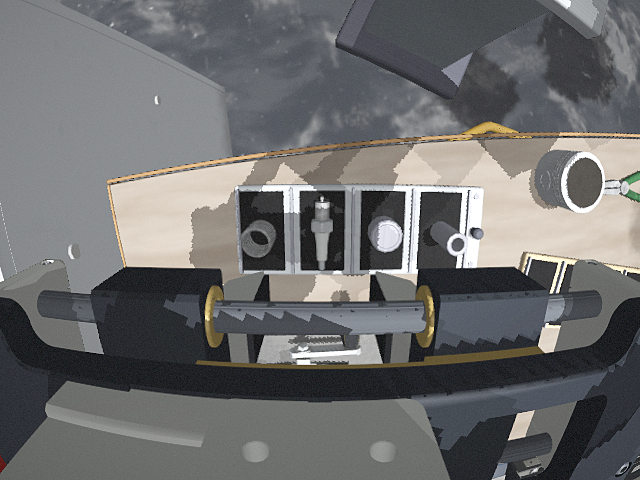

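View pics/s16.png

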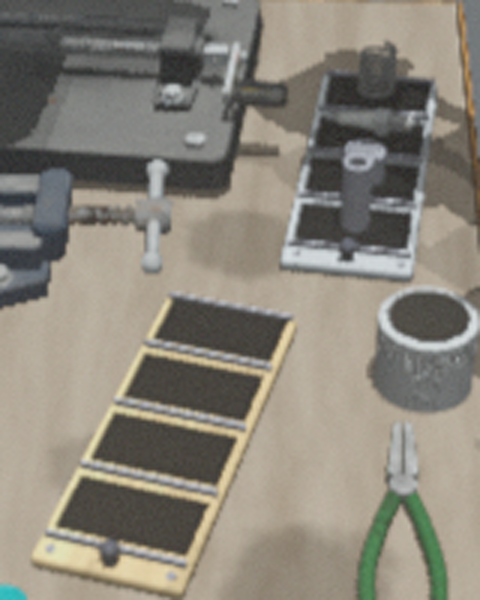

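All four parts stand in their places: pin by the knob, then tappet, plug across the rack, and spring last. The gripper is clear of everything, so I'm handing in.

```bash
python3 -c "
from plant import *
print(close_job())"
```

```text
the job is handed in; nothing more can be done
None
```

All four parts are in the aluminium rack in reverse order. From its knob they run piston pin, bucket tappet, spark plug, valve spring; in the plywood rack it was spring, plug, tappet, pin.

- **Final pictures:** the last wrist picture showed each part near the middle of its seat, the three standing parts upright and the plug lying across the rack. The last scene picture showed the plywood rack empty. I judged the centring by eye; I did not measure the final offsets in mm. The gripper was well clear, about 220 mm up.
- **Set-downs:** each ended with a light touch of about 4 to 7 N. I saw no force spikes in the readings, and the job took about 29 s of the 126 s allowed.
- **Disagreements:** the three cameras differed by about 3 mm on the aluminium rack's position. I relied mainly on the wrist camera, and the seats showed where its fit predicted them just before I set down the plug and the spring. The networks also reported the red and turquoise look-alikes as the tappet; I left both alone.

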